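# Sort clamp screws by thread hand in a test nut

## Robot

A 6-joint arm with a two-finger parallel gripper is mounted at the origin on the work surface. World frame = base frame: x ahead of the robot, y to its left, z up, the work surface at z = 0. Lengths are in m, angles in rad, forces in N, time in s.
With the tool pointing down it reaches from about 0.275 to 0.825 m from the base axis. Payload 5.2 kg.
Tool frame: the origin (TCP) lies at the very end of the fingers, on their centre line; the grasp point (between the pads) lies arm.grip_depth behind it (arm.grip_depth is the distance from the TCP to the grasp point, in m); z points along the fingers, y is the direction in which the jaws open and shut (so a half turn about z gives the same grasp; the last joint's range is limited). The gripper opens to 93 mm and grips with 3 to 60 N. Pads are 15 mm wide; open, the fingers measure 128 mm over their backs; the gripper's body (75 mm by 188 mm) begins 65 mm behind the grasp point.
Start: joints at [-1.464, 0.259, 1.535, -0, 1.348, -0.203], TCP at [0.168, -0.524, 0.219] pointing down, gripper open.
Joint ranges: [-3.14, 3.14], [-0.91, 2.08], [0.19, 2.58], [-1.22, 4.36], [0.22, 2.71], [-3.12, 3.12]. Speed limits (rad/s): [2.57, 2.57, 3.14, 3.14, 3.14, 3.14].

## Interface

Orientations are given as a unit quaternion [x, y, z, w].
In Python, from rig import arm gives the robot as it stands.
- The arm moves only by the tool jog_arm, never from a script. Its argument "increments" is a list of rows, each a list of 3 entries, a list of its own where there are three numbers: the closure, from 0 (fully open) to 1 (shut), then the shift along the tool's x, y, z scaled (see below), then the turn, a rotation vector about the tool's x, y, z scaled (see below). In form: [[jaw, [x, y, z], [wx, wy, wz]], ...]. A call has 1 to 20 rows; each row is the pose to reach, as a shift and turn from the pose measured when the call began, along the tool's axes at that moment; what a row does not reach only later rows make up. The controller multiplies each number of a shift by 0.25 m and each number of a turn by 90 degrees. A row lasts 1/10 s, in which the tool goes at most 50 mm and 8.59 degrees, less where a joint would pass 70% of its speed; a pose out of reach is approached as far as the arm can. A call with a number of a shift or a turn outside -1 to 1 is refused whole. A call with a gripper value outside its range is refused whole. The fingers move at their own pace and stop on an object; "force" is the grip in N (left out, the last holds). Time passes only in rows, so rows that repeat a pose let the fingers close. It gives the time, the measured TCP pose, the force and the opening at its end, in the units of the state.
- arm.get_state(): the state, without advancing time (a new reading comes with each control period).
- arm.capture(name): name is "scene" or "top" or "wrist"; returns a dict with "image" (480x640x3 uint8, blue, green, red), "fx", "fy", "cx", "cy" (pixels), "world_from_camera" (4x4, takes a point from camera to world coordinates). Camera axes: x right, y down, z forward; pixel columns grow to the right and rows downward; lengths in m; the calibration is good to about 2 mm. A picture is of the moment at which its call begins. There is no depth.
- arm.hand_in(): hands the job in, once; it reports no verdict.
The state is a dict: "time_s": time; "joint_pos": joint angles; "qd": joint speeds; "effort": joint torques, N m; "tool_pos": TCP position; "eef_rot": TCP orientation; "force": force on the tool from outside, world axes, zero at the start; "wrist_torque": the same for the moment, N m; "opening": opening from 0.0 (shut) to 1.0 (fully open).
Only numpy, scipy, OpenCV 4.12 (cv2) and the standard library are available. Lean on these libraries where they do the work, as an engineer would, in place of code of your own. Each camera call takes 0.05 s, during which the arm holds its last target.

## Task

Sort the three clamp screws by thread hand, one after another: lift a screw from its pot, try it by turning it in the brass test nut, turn it back out, and hang it upright by its flange in the blue rack if it is right-handed or the orange rack if left-handed, before you take the next. Keep the screws upright and leave the glassware, bottle, jar and box on the bench where they are.

Things in the scene. Friction and masses are not known exactly. Their poses are not given: they have to be found in the camera images.
- screw_a_wing (a point): centre of the black wing (grip) of clamp screw a: loose, 0.22 kg, 106 mm long, upright, wing up. a, b, c look alike; each may be right- or left-handed. Wing 54 mm long (its x), 14 mm thick (its y), top 16 mm above this point, on a round flange 48 mm across (top 22 mm, underside 28 mm below this point). Starts in the bore of pot a, flange on its rim
- screw_a_tip (a point): tip of clamp screw a, on its axis (z up), 90 mm below the wing point. From the tip up: plain pilot 14 mm across and 17 mm long, steel three-start thread 26 mm across and 33 mm long, lead 42 mm a turn, its starts at the wing's x and 120 degrees to either side, then plain shank 23 mm across to the flange
- pot_a_top (a point): centre of the mouth of grey pot a, fixed, a tube 56 mm across and 70 mm high, bore 35 mm; a screw's flange rests on its rim
- screw_b_wing (a point): centre of the black wing (grip) of clamp screw b: loose, 0.22 kg, 106 mm long, upright, wing up. a, b, c look alike; each may be right- or left-handed. Wing 54 mm long (its x), 14 mm thick (its y), top 16 mm above this point, on a round flange 48 mm across (top 22 mm, underside 28 mm below this point). Starts in the bore of pot b, flange on its rim
- screw_b_tip (a point): tip of clamp screw b, on its axis (z up), 90 mm below the wing point. From the tip up: plain pilot 14 mm across and 17 mm long, steel three-start thread 26 mm across and 33 mm long, lead 42 mm a turn, its starts at the wing's x and 120 degrees to either side, then plain shank 23 mm across to the flange
- pot_b_top (a point): centre of the mouth of grey pot b, fixed, a tube 56 mm across and 70 mm high, bore 35 mm; a screw's flange rests on its rim
- screw_c_wing (a point): centre of the black wing (grip) of clamp screw c: loose, 0.22 kg, 106 mm long, upright, wing up. a, b, c look alike; each may be right- or left-handed. Wing 54 mm long (its x), 14 mm thick (its y), top 16 mm above this point, on a round flange 48 mm across (top 22 mm, underside 28 mm below this point). Starts in the bore of pot c, flange on its rim
- screw_c_tip (a point): tip of clamp screw c, on its axis (z up), 90 mm below the wing point. From the tip up: plain pilot 14 mm across and 17 mm long, steel three-start thread 26 mm across and 33 mm long, lead 42 mm a turn, its starts at the wing's x and 120 degrees to either side, then plain shank 23 mm across to the flange
- pot_c_top (a point): centre of the mouth of grey pot c, fixed, a tube 56 mm across and 70 mm high, bore 35 mm; a screw's flange rests on its rim
- nut_mouth (a point): centre of the mouth of the brass test nut, fixed, a tube 68 mm across and 72 mm high, z up; bore 31 mm, 68 mm deep. Lowered straight in, a screw's thread lands on the pegs with its tip 23 to 38 mm below the mouth, depending on its angle, and at 30 to 31 mm for either hand when the thread starts lie mid-way between the pegs (a start right above a peg may stick or slip). The tip may go to 55 mm
- nut_pegs (a point): centre of three steel pegs in the test nut, 10 mm below its mouth, along its x and 120 degrees to either side; they reach to 10 mm from the axis, follow either hand, with about 5 mm axial play. Pressed lightly down and turned clockwise (seen from above) a right-hand screw sinks 42 mm a turn, a left-hand one does not sink but is forced up; anticlockwise the reverse. Turn back before lifting out
- rack_left_slot (a point): middle of the slot of the orange rack, for left-hand screws, at the height of its top (72 mm above the table), fixed. Two bars 13 mm wide leave a slot 34 mm wide and 160 mm long along this point's x, closed by end posts; the thread goes down through the slot from above and the flange rests on the bars. Keep hung screws 50 mm or more apart and within 55 mm of the middle
- rack_right_slot (a point): middle of the slot of the blue rack, for right-hand screws, at the height of its top (72 mm above the table), fixed. Two bars 13 mm wide leave a slot 34 mm wide and 160 mm long along this point's x, closed by end posts; the thread goes down through the slot from above and the flange rests on the bars. Keep hung screws 50 mm or more apart and within 55 mm of the middle
- stand_foot (a point): foot of the retort stand's rod on the table, fixed: rod 12 mm across, 368 mm high, with a clamp boss at 0.30 m that reaches 60 mm along this point's x, on a steel plate 100 mm (x) by 140 mm, 8 mm thick. Do not hit it
- beaker_mid (a point): bystander: middle of a loose glass beaker, 60 mm across, 85 mm high, upright
- flask_mid (a point): bystander: half-way up a loose conical glass flask, 84 mm across, 110 mm high, upright
- bottle_mid (a point): bystander: half-way up a loose white bottle with red cap, 56 mm across, 125 mm high, upright
- purplebox_mid (a point): bystander: middle of a loose purple box, 90 mm (x) by 130 mm, 60 mm high
- jar_mid (a point): bystander: half-way up a loose amber jar, 60 mm across, 75 mm high, upright

How it is judged:
By the outcome, as a careful person would: the job done as asked, in the order asked, and still so for the second after the job is handed in, with the robot touching nothing.
It also fails if it takes over 72 s, if anything falls off the work surface, if the arm or the gripper's body presses on something with over 40 N, if the wrist force passes 120 N, or if a joint passes its speed limit or range.

## Working session

There is one attempt and no reset: what is moved stays moved. The work goes in short steps, Python scripts to look and compute and a tool call to move; the robot and the scene stay as the last step left them, time stands still between calls to the robot, and variables do not carry over. Pictures are saved under pics/ and viewed, and the job is handed in when it is done.

Besides the shell and the picture viewer there is one more tool, called after ">>>" as a command line: name --argument value ..., lists and objects as JSON in quotes. jog_arm: Moves the arm, as the interface text tells. Shifts and turns lie within -1 to 1; 1 stands for 0.25 m of shift or 90 degrees of turn. Its arguments: {"type":"object","properties":{"increments":{"type":"array"},"force":{"type":"number"}},"required":["increments"]}

```bash
ls -la; mkdir -p pics
python3 - <<'E'
from rig import arm
import cv2
print(arm.get_state()); print(arm.grip_depth)
for n in ["scene","top","wrist"]:
    c=arm.capture(n); cv2.imwrite(f"pics/{n}0.png",c["image"]); print(n,c["fx"],c["fy"],c["cx"],c["cy"]); print(c["world_from_camera"].round(4))
E
```

```text
total 12
drwxr-xr-x  3 agent agent 4096 Dec  7 15:07 .
drwxr-xr-x 23 root  root  4096 Dec  7 15:07 ..
drwxr-xr-x  2 agent agent 4096 Dec  7 15:07 pics
{'time_s': 0.0, 'joint_pos': array([-1.46377355e+00,  2.59341427e-01,  1.53603497e+00, -2.74416376e-05,
        1.34800379e+00, -2.02805721e-01]), 'qd': array([-0.00188489,  0.00060523,  0.00100854, -0.00196789, -0.00108705,
        0.00100725]), 'effort': array([-1.68916806e-03, -4.37314796e+01, -2.84007436e+01,  7.15915253e-02,
        4.14345134e-02, -1.27099365e-04]), 'tool_pos': array([ 0.16764459, -0.52327258,  0.21783787]), 'eef_rot': array([ 9.88023901e-01,  1.54298320e-01,  2.94238207e-05, -8.93382847e-04]), 'force': array([-0.80848615,  0.23557173, -0.21706089]), 'wrist_torque': array([-0.05308881, -0.01811301,  0.00652517]), 'opening': 0.9989209394130399}
0.0188
scene 577.7530304418927 577.7530304418927 317.52060980428513 242.24216239948984
[[ 0.5736  0.6753 -0.4636  1.0676]
 [ 0.8191 -0.4767  0.3191 -0.3573]
 [-0.0055 -0.5628 -0.8266  1.0461]
 [ 0.      0.      0.      1.    ]]
top 480.4006100938542 480.4006100938542 325.1363498946287 231.51239681546772
[[ 0.0265 -0.9936  0.1099  0.4401]
 [-0.9996 -0.026   0.006   0.0137]
 [-0.0031 -0.11   -0.9939  1.0042]
 [ 0.      0.      0.      1.    ]]
wrist 347.95854207491624 347.95854207491624 319.311493230025 247.46516789490434
[[ 0.3052 -0.9157 -0.2616  0.2401]
 [-0.9523 -0.2937 -0.0827 -0.5008]
 [-0.0011  0.2743 -0.9616  0.385 ]
 [ 0.      0.      0.      1.    ]]
```

View pics/scene0.png

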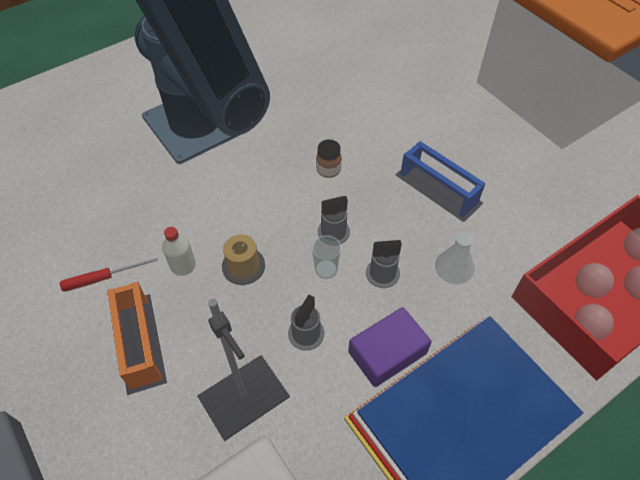

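View pics/top0.png

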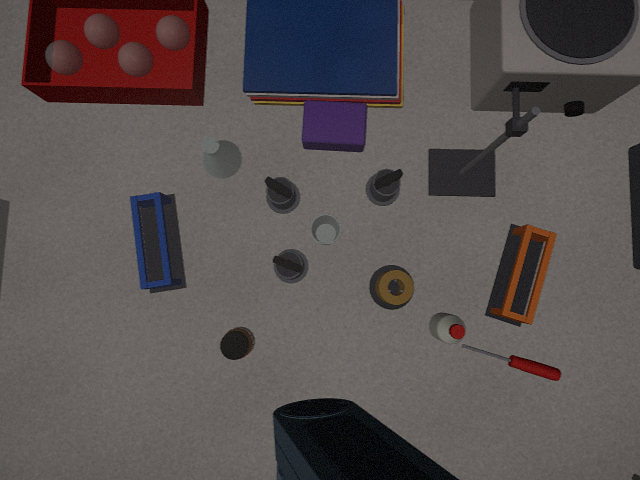

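View pics/wrist0.png

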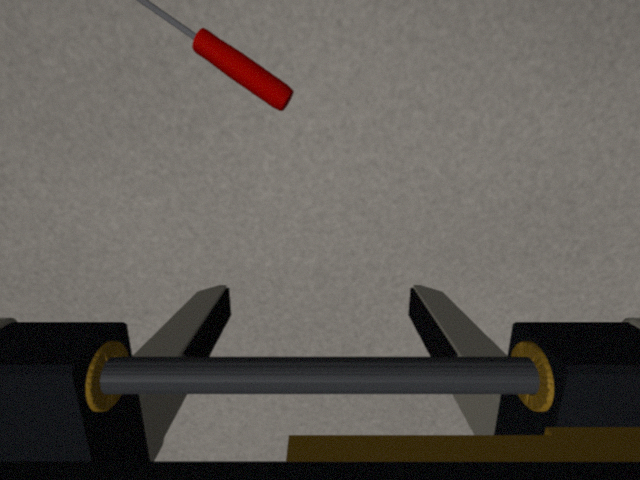

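The top view shows pots with wings at about (280,187), (388,180) and (289,263), the nut at (394,288), the blue rack at (153,241), the orange rack at (525,275), and the stand at (462,172) with its boss and arm at (515,127). Next I'll zoom in.

Run:
```python
import cv2
t=cv2.imread("pics/top0.png"); s=cv2.imread("pics/scene0.png")
cv2.imwrite("pics/tz.png",cv2.resize(t[150:315,250:430],None,fx=3.6,fy=3.6,interpolation=cv2.INTER_CUBIC))
cv2.imwrite("pics/sz.png",cv2.resize(s[180:355,210:420],None,fx=3.4,fy=3.4,interpolation=cv2.INTER_CUBIC))
```

```text
(no output)
```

View pics/tz.png

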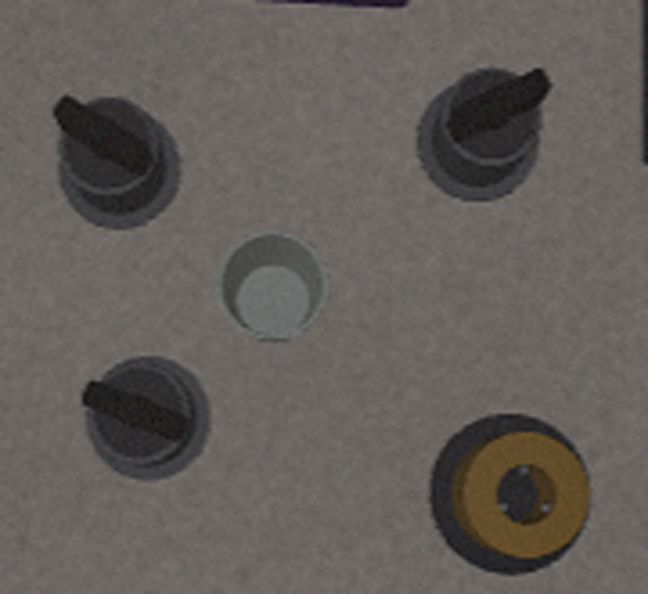

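View pics/sz.png

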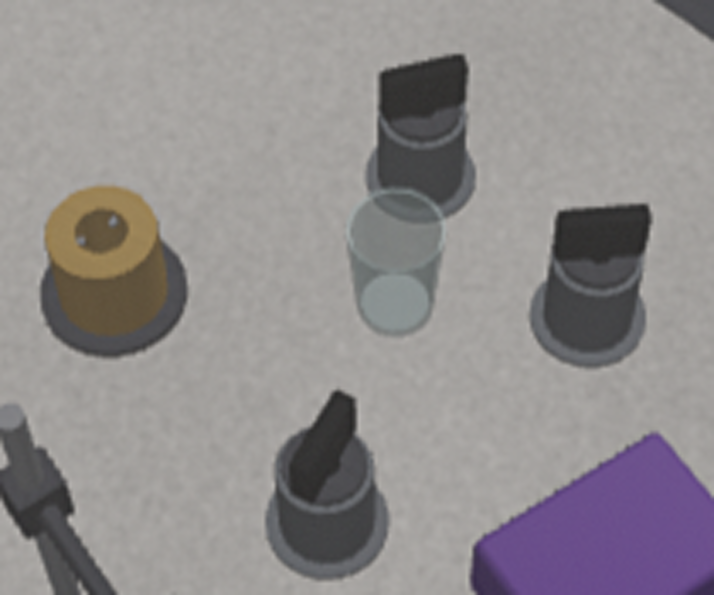

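```bash
cat > h.py <<'E'
import numpy as np, cv2
from rig import arm
from scipy.spatial.transform import Rotation as R
def ray(c,p):
    T=np.asarray(c["world_from_camera"]); d=np.array([(p[0]-c["cx"])/c["fx"],(p[1]-c["cy"])/c["fy"],1.])
    d=T[:3,:3]@d; return T[:3,3],d/np.linalg.norm(d)
def plane(c,p,z):
    o,d=ray(c,p); return (o+d*(z-o[2])/d[2])
def tri(rs):
    A=np.zeros((3,3)); b=np.zeros(3)
    for o,d in rs:
        P=np.eye(3)-np.outer(d,d); A+=P; b+=P@o
    x=np.linalg.solve(A,b); return x,[np.linalg.norm((np.eye(3)-np.outer(d,d))@(x-o)) for o,d in rs]
def proj(c,X):
    T=np.linalg.inv(np.asarray(c["world_from_camera"])); q=T[:3,:3]@np.asarray(X)+T[:3,3]
    return np.array([c["fx"]*q[0]/q[2]+c["cx"],c["fy"]*q[1]/q[2]+c["cy"]])
def Rt(): return R.from_quat(arm.get_state()["eef_rot"])
def st():
    s=arm.get_state(); x=Rt().as_matrix()[:,0]
    print("t",round(s["time_s"],2),"p",s["tool_pos"].round(4),"yawx",round(np.degrees(np.arctan2(x[1],x[0])),2),"tiltz",Rt().as_matrix()[:,2].round(4),"j6",round(s["joint_pos"][5],3),"F",s["force"].round(1),"op",round(s["opening"],3))
def go(p,yaw=None):
    """shift & turn numbers to reach TCP p, tool x yaw (deg), pointing down"""
    s=arm.get_state(); M=Rt().as_matrix()
    sh=M.T@(np.asarray(p)-s["tool_pos"])/0.25
    if yaw is None: yaw=np.degrees(np.arctan2(M[1,0],M[0,0]))
    y=np.radians(yaw); D=np.array([[np.cos(y),np.sin(y),0],[np.sin(y),-np.cos(y),0],[0,0,-1.]])
    tw=R.from_matrix(M.T@D).as_rotvec()/(np.pi/2)
    print("shift",sh.round(3),"turn",tw.round(3),"dist mm",round(np.linalg.norm(sh)*250),"deg",round(np.linalg.norm(tw)*90,1))
E
python3 - <<'E'
from h import *
st()
ct=arm.capture("top"); cs=arm.capture("scene")
tz=lambda u,v:(250+u/3.6,150+v/3.6)
sz=lambda u,v:(210+u/3.4,180+v/3.4)
# wing top ends in top zoom / scene zoom (centre of top face ends)
W={'far_left':([(66,104),(145,162)],[(556,212),(648,207)]),
   'near':([(89,393),(182,427)],[(381,73),(465,58)]),
   'far_right':([(545,78),(455,130)],[(345,397),(303,490)])}
for k,(a,b) in W.items():
    P=[plane(ct,tz(*q),.114) for q in a]; d=P[1]-P[0]
    print(k,"top@.114",((P[0]+P[1])/2).round(3),np.linalg.norm(d).round(3),np.degrees(np.arctan2(d[1],d[0])).round(1))
    for q in a:
      best=min((tri([ray(ct,tz(*q)),ray(cs,sz(*r))]) for r in b),key=lambda x:x[1][0])
      print("   tri",best[0].round(3),np.round(best[1],4))
m,e=tri([ray(ct,tz(523,495)),ray(cs,sz(102,232))]); print("nut mouth",m.round(4),np.round(e,4),plane(ct,tz(523,495),.072).round(4))
pg=[plane(ct,tz(*q),.062) for q in [(526,469),(502,508),(547,508)]]
c=np.mean(pg,0); print("pegs",c.round(4),[np.degrees(np.arctan2(*(p-c)[[1,0]])).round(0) for p in pg])
for n,q,z in [("stand foot",(462,172),0.008),("boss",(516,127),.3),("bossend",(462,172),.3),("beaker",(326,232),.0),("flask",(211,146),.11),("bottlecap",(457,331),.125),("jar",(235,345),.075),("purple",(335,118),.06),
  ("blue1",(146,195),.072),("blue2",(156,288),.072),("or1",(541,229),.072),("or2",(515,320),.072),("rodtop",(535,111),.368)]:
    print(n,plane(ct,q,z).round(3))
E
```

```text
t 0.15 p [ 0.1677 -0.5234  0.218 ] yawx 17.75 tiltz [-1.0e-04  1.4e-03 -1.0e+00] j6 -0.203 F [-0.1  0.6 -0.1] op 1.004
far_left top@.114 [0.621 0.108 0.114] 0.052 -125.0
   tri [0.637 0.131 0.119] [0.0034 0.0034]
   tri [0.607 0.089 0.115] [0.0027 0.0027]
near top@.114 [0.477 0.087 0.114] 0.051 -108.5
   tri [0.486 0.114 0.114] [0.0029 0.0029]
   tri [0.469 0.064 0.119] [0.0021 0.0021]
far_right top@.114 [ 0.642 -0.099  0.114] 0.055 121.8
   tri [ 0.662 -0.123  0.096] [0.0022 0.0022]
   tri [ 0.631 -0.074  0.102] [0.0023 0.0023]
nut mouth [ 0.439  -0.1181  0.0675] [0.0013 0.0013] [ 0.4383 -0.1186  0.072 ]
pegs [ 0.4383 -0.1211  0.062 ] [np.float64(-2.0), np.float64(121.0), np.float64(-119.0)]
stand foot [ 0.684 -0.266  0.008]
boss [ 0.684 -0.266  0.3  ]
bossend [ 0.613 -0.184  0.3  ]
beaker [0.55  0.018 0.   ]
flask [0.698 0.242 0.11 ]
bottlecap [ 0.364 -0.223  0.125]
jar [0.322 0.185 0.075]
purple [0.777 0.006 0.06 ]
blue1 [0.606 0.374 0.072]
blue2 [0.425 0.343 0.072]
or1 [ 0.559 -0.401  0.072]
or2 [ 0.383 -0.348  0.072]
rodtop [ 0.684 -0.265  0.368]
```

Run:
```python
from h import *
go([.438,-.119,.22],90)
t=cv2.imread("pics/top0.png"); s=cv2.imread("pics/scene0.png")
a=cv2.resize(t[70:220,410:600],None,fx=4,fy=4,interpolation=cv2.INTER_CUBIC)
cv2.imwrite("pics/stz.png",a)
```

```text
shift [ 1.523 -1.212 -0.006] turn [-0.    -0.    -0.803] dist mm 487 deg 72.2
```

View pics/stz.png

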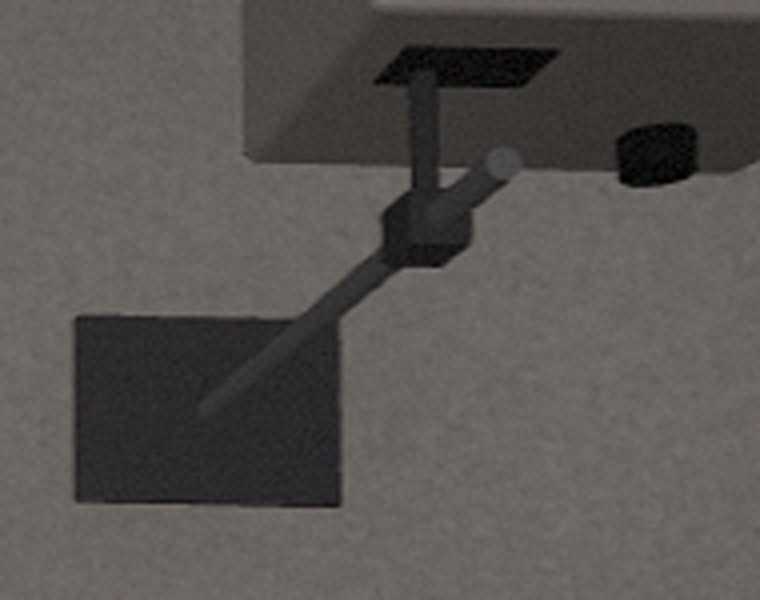

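The boss and its arm point away from the robot (+x), so only the rod matters. I'll move to look over the nut.

>>> jog_arm --increments '[[0.5,[0.9,-0.72,0],[0,0,-0.8]],[0.5,[0.9,-0.72,0],[0,0,-0.8]],[0.5,[0.9,-0.72,0],[0,0,-0.8]],[0.5,[0.9,-0.72,0],[0,0,-0.8]],[0.5,[0.9,-0.72,0],[0,0,-0.8]],[0.5,[0.9,-0.72,0],[0,0,-0.8]]]'

```text
time_s: 0.85
tool_pos: [0.3279, -0.281, 0.2186]
eef_rot: [0.821, 0.571, 0.0, -0.0]
force: [0.6, -0.4, -1.0]
opening: 0.535
```

Run:
```python
from h import *
st();go([.438,-.119,.22],90)
```

```text
t 0.85 p [ 0.3279 -0.281   0.2186] yawx 69.71 tiltz [ 5.e-04  9.e-04 -1.e+00] j6 -0.615 F [ 0.6 -0.4 -1. ] op 0.535
shift [ 0.76   0.188 -0.005] turn [ 0.    -0.001 -0.225] dist mm 196 deg 20.3
```

>>> jog_arm --increments '[[0.5,[0.76,0.188,-0.005],[0,0,-0.225]],[0.5,[0.76,0.188,-0.005],[0,0,-0.225]],[0.5,[0.76,0.188,-0.005],[0,0,-0.225]],[0.5,[0.76,0.188,-0.005],[0,0,-0.225]],[0.5,[0.76,0.188,-0.005],[0,0,-0.225]],[0.5,[0.76,0.188,-0.005],[0,0,-0.225]]]'

```text
time_s: 1.45
tool_pos: [0.4381, -0.118, 0.2199]
eef_rot: [0.706, 0.708, 0.0, -0.0]
force: [0.2, -0.7, 0.5]
opening: 0.5
```

Run:
```python
from h import *
st()
c=arm.capture("wrist"); st(); cv2.imwrite("pics/w1.png",c["image"]); np.save("pics/w1.npy",c,allow_pickle=True)
print(np.round(c["world_from_camera"],4)); print(proj(c,[.438,-.119,.072]))
```

```text
t 1.45 p [ 0.4381 -0.118   0.2199] yawx 90.17 tiltz [-1.e-04  7.e-04 -1.e+00] j6 -0.513 F [ 0.2 -0.7  0.5] op 0.5
t 1.5 p [ 0.4377 -0.1191  0.2198] yawx 90.03 tiltz [-1.e-04  6.e-04 -1.e+00] j6 -0.513 F [0.2 0.2 0.5] op 0.499
[[ 1.000e+00  2.900e-03  1.700e-03  4.374e-01]
 [ 3.300e-03 -9.615e-01 -2.749e-01 -4.210e-02]
 [ 9.000e-04  2.749e-01 -9.615e-01  3.870e-01]
 [ 0.000e+00  0.000e+00  0.000e+00  1.000e+00]]
[319.36579085 233.86435057]
```

View pics/w1.png

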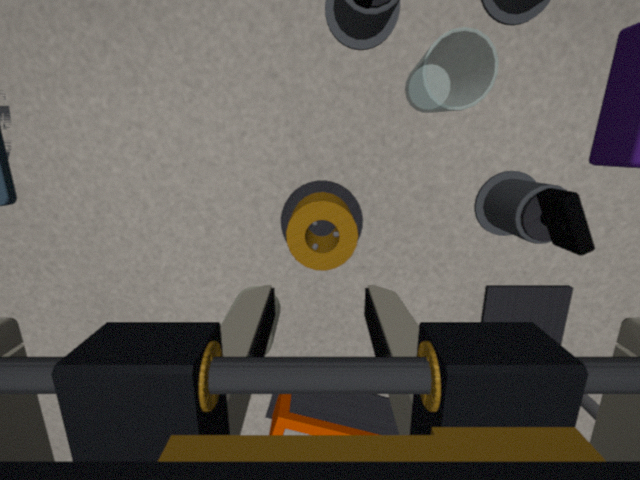

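Run:
```python
from h import *
print(arm.get_state()["joint_pos"].round(3))
c=np.load("pics/w1.npy",allow_pickle=True).item(); im=c["image"]
g=cv2.resize(im[180:285,270:375],None,fx=5.7,fy=5.7,interpolation=cv2.INTER_CUBIC); g=cv2.convertScaleAbs(g,alpha=1.6); cv2.imwrite("pics/w1z.png",g)
hsv=cv2.cvtColor(im,cv2.COLOR_BGR2HSV); roi=np.zeros(im.shape[:2],bool); roi[180:280,270:375]=1
m=(((hsv[...,0]>10)&(hsv[...,0]<30)&(hsv[...,1]>150)&(hsv[...,2]>70)&roi)*255).astype(np.uint8)
cs,h=cv2.findContours(m,cv2.RETR_CCOMP,cv2.CHAIN_APPROX_NONE)
for k,cc in enumerate(cs):
    if len(cc)>30: print(h[0][k][3],len(cc),cv2.fitEllipse(cc),plane(c,cv2.fitEllipse(cc)[0],.072).round(4))
```

```text
[-0.513  0.082  1.749  0.     1.311 -0.513]
-1 208 ((321.4813232421875, 231.49188232421875), (69.56993103027344, 76.48259735107422), 178.4692840576172) [ 0.44   -0.1167  0.072 ]
0 103 ((321.24346923828125, 230.1288299560547), (21.967525482177734, 33.52243423461914), 83.24464416503906) [ 0.4397 -0.1154  0.072 ]
```

View pics/w1z.png

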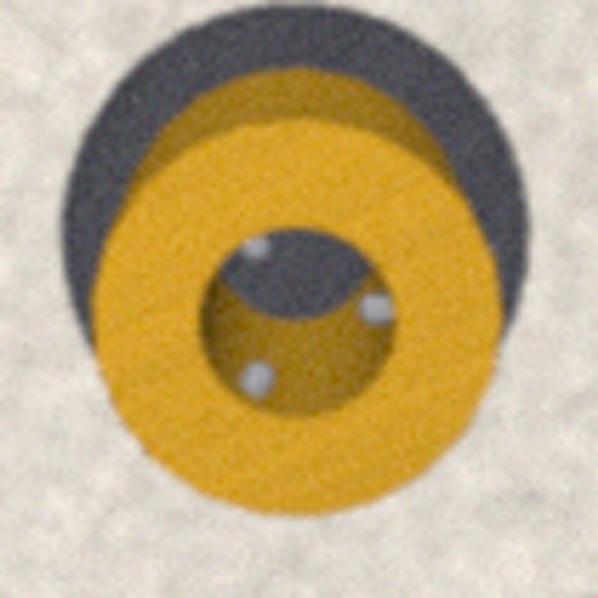

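Run:
```python
from h import *
c=np.load("pics/w1.npy",allow_pickle=True).item()
z=lambda u,v:(270+(u+.5)/5.7-.5,180+(v+.5)/5.7-.5)
for q in [(297.5,317.5),(300,321.5)]: print(plane(c,z(*q),.072).round(4))
for a,b in [((93,320),(502,320)),((298,118),(298,517))]:
  A=plane(c,z(*a),.072);B=plane(c,z(*b),.072); print(((A+B)/2).round(4),np.linalg.norm(A-B).round(4))
P=np.array([plane(c,z(*q),.062) for q in [(257,247),(377,307),(258,380)]])
def circ(P):
  A=np.c_[2*P[:,:2],np.ones(3)]; s=np.linalg.solve(A,(P[:,:2]**2).sum(1)); return s[:2]
cc=circ(P); print("peg centre",cc.round(4),[np.degrees(np.arctan2(p[1]-cc[1],p[0]-cc[0])).round(1) for p in P],np.linalg.norm(P[:,:2]-cc,axis=1).round(4))
# check: mouth by tri with top camera
T=dict(c); ct=arm.capture("top")
print(tri([ray(c,z(298,318)),ray(ct,(250+523/3.6,150+495/3.6))]))
go([.477,.087-.0,.2],72)
```

```text
[ 0.4403 -0.1204  0.072 ]
[ 0.4407 -0.121   0.072 ]
[ 0.4403 -0.1208  0.072 ] 0.0669
[ 0.4403 -0.1213  0.072 ] 0.0672
peg centre [ 0.4404 -0.1222] [np.float64(120.9), np.float64(5.4), np.float64(-120.1)] [0.0134 0.0134 0.0134]
(array([ 0.43923933, -0.1158069 ,  0.09104695]), [np.float64(0.0009277341000971319), np.float64(0.0009277341000971598)])
shift [0.827 0.157 0.08 ] turn [-0.    -0.     0.199] dist mm 211 deg 17.9
```

>>> jog_arm --increments '[[0.5,[0.83,0.16,0.08],[0,0,0.2]],[0.5,[0.83,0.16,0.08],[0,0,0.2]],[0.5,[0.83,0.16,0.08],[0,0,0.2]],[0.5,[0.83,0.16,0.08],[0,0,0.2]],[0.5,[0.83,0.16,0.08],[0,0,0.2]],[0.5,[0.83,0.16,0.08],[0,0,0.2]],[0.5,[0.83,0.16,0.08],[0,0,0.2]]]'

```text
time_s: 2.25
tool_pos: [0.4777, 0.0862, 0.1998]
eef_rot: [0.81, 0.587, -0.0, -0.0]
force: [-0.9, -1.5, 0.0]
opening: 0.504
```

```bash
cat > look.py <<'E'
from h import *
import sys
n=sys.argv[1]; st()
c=arm.capture("wrist"); st(); cv2.imwrite(f"pics/{n}.png",c["image"]); np.save(f"pics/{n}.npy",c,allow_pickle=True)
E
python3 look.py w2
```

```text
t 2.25 p [0.4777 0.0862 0.1998] yawx 71.88 tiltz [-6.e-04 -2.e-04 -1.e+00] j6 0.265 F [-0.9 -1.5  0. ] op 0.504
t 2.3 p [0.4777 0.0858 0.2   ] yawx 71.82 tiltz [-3.e-04 -2.e-04 -1.e+00] j6 0.265 F [-0.5 -0.1  0.4] op 0.497
```

View pics/w2.png

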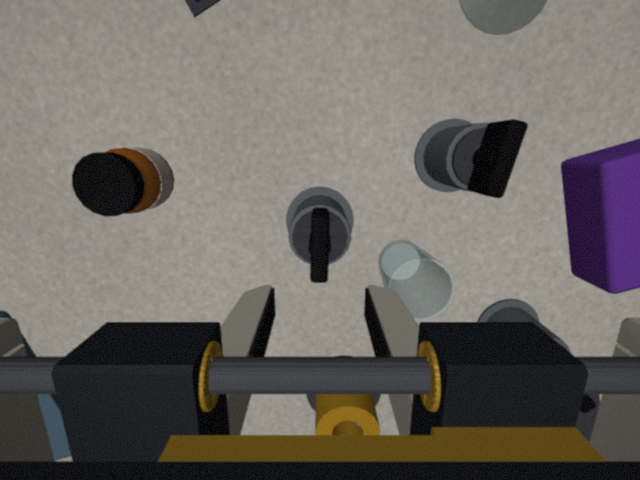

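```bash
cat > zoom.py <<'E'
from h import *
import sys
n,u0,v0,w,f,out=sys.argv[1],*map(float,sys.argv[2:6]),sys.argv[6]
im=cv2.imread(f"pics/{n}.png"); u0,v0,w=int(u0),int(v0),int(w)
g=cv2.resize(im[v0:v0+w,u0:u0+w],None,fx=f,fy=f,interpolation=cv2.INTER_CUBIC); g=cv2.convertScaleAbs(g,alpha=2.5,beta=20); cv2.imwrite(f"pics/{out}.png",g)
E
python3 zoom.py w2 270 180 110 5 w2z
```

```text
(no output)
```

View pics/w2z.png

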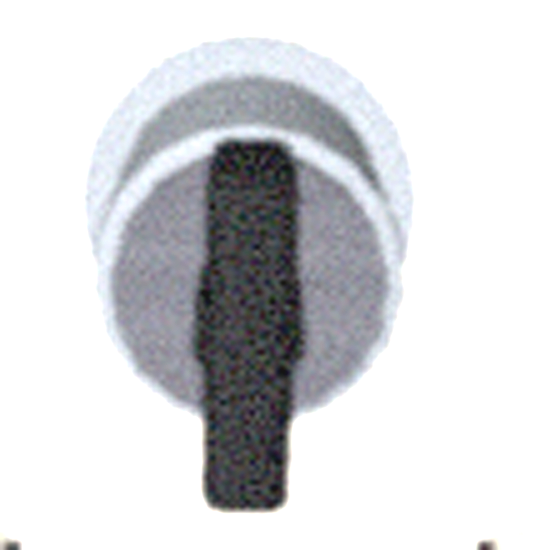

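Run:
```python
from h import *
c=np.load("pics/w2.npy",allow_pickle=True).item()
z=lambda u,v:(270+(u+.5)/5-.5,180+(v+.5)/5-.5)
A=plane(c,z(254,143),.114);B=plane(c,z(246.5,508),.114); d=A-B
print("wing",((A+B)/2).round(4),np.linalg.norm(d).round(4),np.degrees(np.arctan2(d[1],d[0])).round(1))
L=plane(c,z(112,275),.076);Q=plane(c,z(386,275),.076); print("flange",plane(c,z(249,277),.076).round(4),np.linalg.norm(L-Q))
L=plane(c,z(98,272),.07);Q=plane(c,z(404,272),.07); print("rim",plane(c,z(251,272),.07).round(4),np.linalg.norm(L-Q))
ct=arm.capture("top"); 
print(tri([ray(c,z(254,143)),ray(ct,(250+89/3.6,150+393/3.6))]))
```

```text
wing [0.4793 0.0907 0.114 ] 0.0572 70.8
flange [0.4788 0.0897 0.076 ] 0.04715038509975963
rim [0.479  0.0891 0.07  ] 0.05371707452003861
(array([0.48666793, 0.11372601, 0.08774842]), [np.float64(0.0008036694908665769), np.float64(0.0008036694908665825)])
```

Run:
```python
from h import *
st();go([.479,.0897,.13],71)
```

```text
t 2.35 p [0.4778 0.0856 0.2   ] yawx 71.78 tiltz [-1.e-04 -0.e+00 -1.e+00] j6 0.265 F [ 0.6  0.1 -0.4] op 0.501
shift [ 0.017 -0.     0.28 ] turn [-0.     0.     0.009] dist mm 70 deg 0.8
```

>>> jog_arm --increments '[[0.5,[0.017,0,0.28],[0,0,0.009]],[0.5,[0.017,0,0.28],[0,0,0.009]],[0.5,[0.017,0,0.28],[0,0,0.009]]]'

```text
time_s: 2.65
tool_pos: [0.4768, 0.088, 0.1275]
eef_rot: [0.815, 0.579, -0.003, -0.002]
force: [0.1, -0.2, -0.1]
opening: 0.498
```

```bash
python3 look.py w3; python3 zoom.py w3 240 190 160 3.7 w3z
```

```text
t 2.65 p [0.4768 0.088  0.1275] yawx 70.81 tiltz [-0.0063 -0.     -1.    ] j6 0.287 F [ 0.1 -0.2 -0.1] op 0.498
t 2.7 p [0.4783 0.0882 0.1294] yawx 70.83 tiltz [-2.9e-03 -1.0e-04 -1.0e+00] j6 0.287 F [-0.4  0.1  0.4] op 0.502
```

View pics/w3z.png

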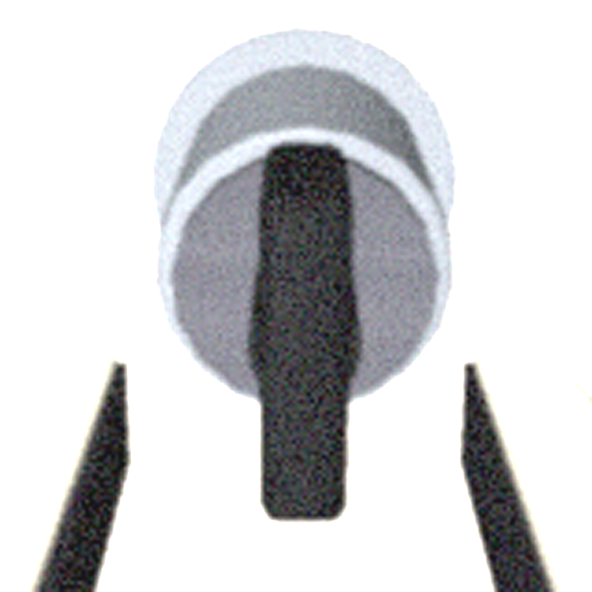

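Run:
```python
from h import *
c=np.load("pics/w2.npy",allow_pickle=True).item();e=np.load("pics/w3.npy",allow_pickle=True).item()
z=lambda u,v:(270+(u+.5)/5-.5,180+(v+.5)/5-.5)
y=lambda u,v:(240+(u+.5)/3.7-.5,190+(v+.5)/3.7-.5)
print(tri([ray(c,z(246.5,508)),ray(e,y(304,518))]),"wing near end")
print(tri([ray(c,z(251,272)),ray(e,y(305,268))]),"rim")
A=plane(e,y(306,145),.114);B=plane(e,y(304,518),.114); d=A-B
print("wing",((A+B)/2).round(4),np.linalg.norm(d).round(4),np.degrees(np.arctan2(d[1],d[0])).round(1))
print("flange",plane(e,y(305,270),.076))
st();go([.479,.0897,.0795],71)
```

```text
(array([0.46984813, 0.06391291, 0.11457053]), [np.float64(0.00010040212042903982), np.float64(0.00010040212042901575)]) wing near end
(array([0.47936074, 0.0906422 , 0.07660434]), [np.float64(0.00011785156046653936), np.float64(0.00011785156046648299)]) rim
wing [0.4796 0.0919 0.114 ] 0.0598 70.7
flange [0.47906354 0.09013754 0.076     ]
t 2.7 p [0.4783 0.0882 0.1294] yawx 70.83 tiltz [-2.9e-03 -1.0e-04 -1.0e+00] j6 0.287 F [-0.4  0.1  0.4] op 0.502
shift [0.007 0.001 0.199] turn [-0.002  0.001 -0.002] dist mm 50 deg 0.2
```

>>> jog_arm --increments '[[0.5,[0.007,0.001,0.2],[0,0,0]],[0.5,[0.007,0.001,0.2],[0,0,0]],[0.5,[0.007,0.001,0.2],[0,0,0]],[0.9,[0.007,0.001,0.2],[0,0,0]],[0.9,[0.007,0.001,0.2],[0,0,0]],[0.9,[0.007,0.001,0.2],[0,0,0]],[0.9,[0.007,0.001,0.2],[0,0,0]]]' --force 40

```text
time_s: 3.4
tool_pos: [0.4794, 0.0898, 0.0802]
eef_rot: [0.815, 0.58, -0.001, -0.0]
force: [-0.0, 0.2, 0.5]
opening: 0.208
```

Run:
```python
from h import *
st();go([.479,.0897,.18],None)
```

```text
t 3.4 p [0.4794 0.0898 0.0802] yawx 70.84 tiltz [-1.4e-03 -2.0e-04 -1.0e+00] j6 0.291 F [-0.   0.2  0.5] op 0.208
shift [-0.001 -0.002 -0.399] turn [-0.001  0.    -0.   ] dist mm 100 deg 0.1
```

>>> jog_arm --increments '[[0.9,[0,0,0],[0,0,0]],[0.9,[0,0,0],[0,0,0]]]'

```text
time_s: 3.6
tool_pos: [0.4792, 0.0898, 0.0803]
eef_rot: [0.815, 0.58, -0.001, -0.0]
force: [-1.6, 0.7, 1.1]
opening: 0.151
```

Run:
```python
from h import *
st();go([.4403,-.1208,.18],91)
```

```text
t 3.6 p [0.4792 0.0898 0.0803] yawx 70.85 tiltz [-1.7e-03 -2.0e-04 -1.0e+00] j6 0.291 F [-1.6  0.7  1.1] op 0.151
shift [-0.847  0.129 -0.399] turn [-0.001  0.    -0.224] dist mm 236 deg 20.1
```

>>> jog_arm --increments '[[0.9,[0,0,-0.15],[0,0,0]],[0.9,[0,0,-0.3],[0,0,0]],[0.9,[0,0,-0.4],[0,0,0]],[0.9,[-0.1,0.015,-0.4],[0,0,-0.05]],[0.9,[-0.25,0.035,-0.4],[0,0,-0.1]],[0.9,[-0.4,0.06,-0.4],[0,0,-0.15]],[0.9,[-0.55,0.085,-0.4],[0,0,-0.2]],[0.9,[-0.7,0.107,-0.4],[0,0,-0.224]],[0.9,[-0.8,0.122,-0.4],[0,0,-0.224]],[0.9,[-0.847,0.129,-0.4],[0,0,-0.224]],[0.9,[-0.847,0.129,-0.4],[0,0,-0.224]],[0.9,[-0.847,0.129,-0.4],[0,0,-0.224]]]'

```text
time_s: 4.8
tool_pos: [0.4403, -0.1199, 0.1801]
eef_rot: [0.701, 0.713, -0.0, -0.001]
force: [0.3, -0.2, -2.6]
opening: 0.147
```

```bash
python3 look.py w4
python3 - <<'E'
from h import *
st();go([.4403,-.1208,.122],91)
c=arm.capture("scene"); cv2.imwrite("pics/s4.png",c["image"])
E
python3 zoom.py s4 190 150 110 5.4 s4z
```

```text
t 4.8 p [ 0.4403 -0.1199  0.1801] yawx 90.98 tiltz [-2.2e-03  9.0e-04 -1.0e+00] j6 -0.528 F [ 0.3 -0.2 -2.6] op 0.147
t 4.85 p [ 0.4403 -0.1196  0.1801] yawx 91.04 tiltz [-2.1e-03  7.0e-04 -1.0e+00] j6 -0.528 F [ 0.4  0.8 -3.3] op 0.149
t 4.85 p [ 0.4403 -0.1196  0.1801] yawx 91.04 tiltz [-2.1e-03  7.0e-04 -1.0e+00] j6 -0.528 F [ 0.4  0.8 -3.3] op 0.149
shift [-0.005  0.     0.233] turn [-0.001 -0.     0.   ] dist mm 58 deg 0.1
```

View pics/s4z.png

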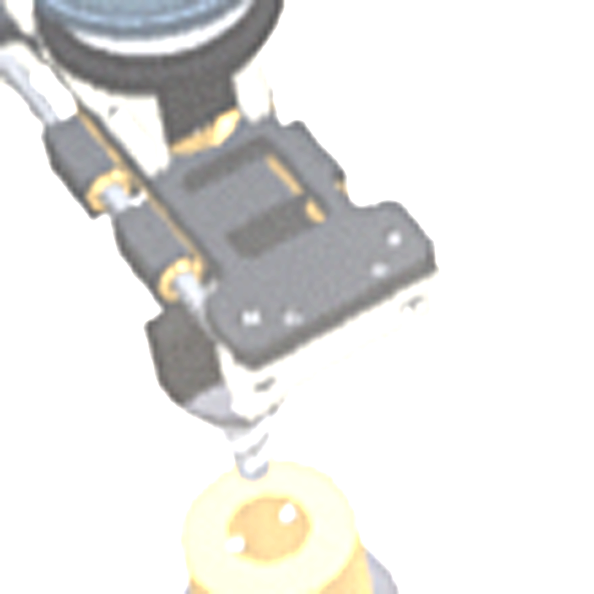

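View pics/w4.png

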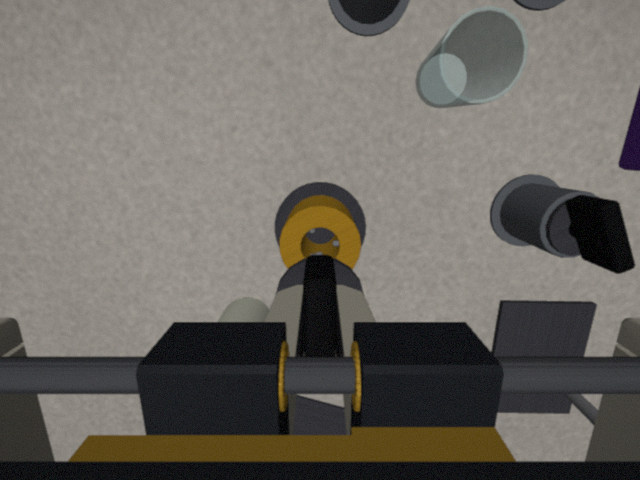

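Run:
```python
from h import *
c=arm.capture("scene")
z=lambda p:((p-np.array([190,150])+.5)*5.4-.5).round(1)
print("tip exp",z(proj(c,[.4403,-.1196,.1078])),"mouth exp",z(proj(c,[.4403,-.1208,.072])))
e=np.load("pics/w4.npy",allow_pickle=True).item(); print(proj(e,[.4403,-.1208,.072]))
```

```text
tip exp [254.  476.2] mouth exp [262.8 531.9]
[319.89530597 245.28988128]
```

Run:
```python
import cv2
im=cv2.imread("pics/s4.png")[215:265,210:270]; g=cv2.resize(im,None,fx=12,fy=12,interpolation=cv2.INTER_CUBIC); cv2.imwrite("pics/s4y.png",cv2.convertScaleAbs(g,alpha=1.3))
im=cv2.imread("pics/w4.png")[185:285,270:370]; g=cv2.resize(im,None,fx=6,fy=6,interpolation=cv2.INTER_CUBIC); cv2.imwrite("pics/w4z.png",cv2.convertScaleAbs(g,alpha=1.5))
```

View pics/s4y.png

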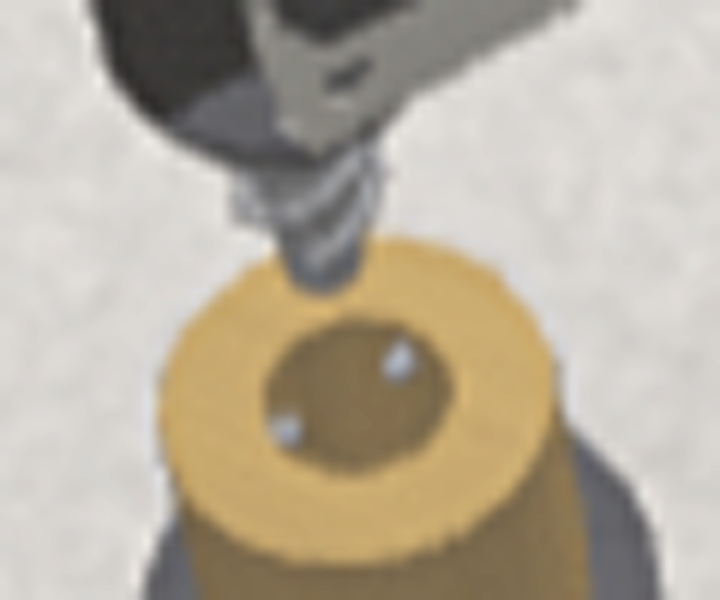

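View pics/w4z.png

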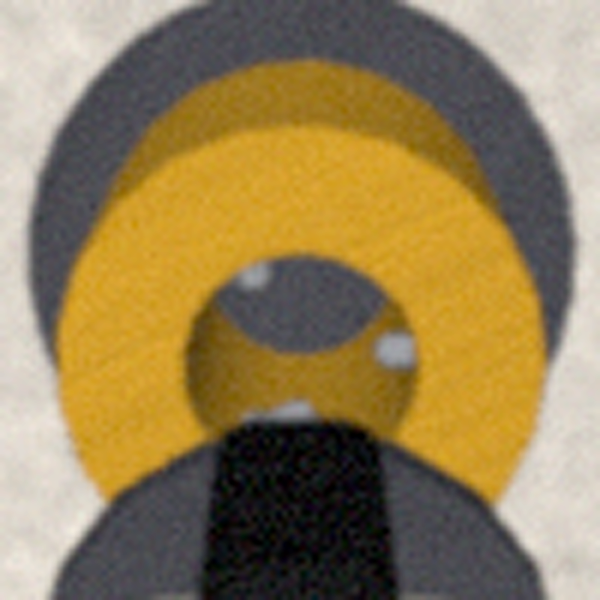

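Run:
```python
from h import *
for n,z,pts in [("w4",lambda u,v:(270+(u+.5)/6-.5,185+(v+.5)/6-.5),[(302,253,15.5),(302,123,34)]),("w1",lambda u,v:(270+(u+.5)/5.7-.5,180+(v+.5)/5.7-.5),[(300,228,15.5),(298,118,34),(300,415,-15.5),(298,517,-34)])]:
    e=np.load(f"pics/{n}.npy",allow_pickle=True).item()
    print(n,np.round(e["world_from_camera"][:3,3],4))
    for u,v,r in pts:
        p=plane(e,z(u,v),.072); print(p.round(4),"centre y",(p[1]-r/1000).round(4))
c=arm.capture("scene"); m=(210+(357.5+.5)/12-.5,215+(398+.5)/12-.5)
print("scene mouth",plane(c,m,.072), "tip", plane(c,(210+(324+.5)/12-.5,215+(279+.5)/12-.5),.1078))
e=np.load("pics/w4.npy",allow_pickle=True).item()
print(tri([ray(e,(320.3,185+(365)/6)),ray(c,m)]))
st()
```

```text
w4 [ 0.4388 -0.044   0.3472]
[ 0.44   -0.1052  0.072 ] centre y -0.1207
[ 0.4397 -0.0876  0.072 ] centre y -0.1216
w1 [ 0.4374 -0.0421  0.387 ]
[ 0.4406 -0.1055  0.072 ] centre y -0.121
[ 0.4402 -0.0877  0.072 ] centre y -0.1217
[ 0.4408 -0.137   0.072 ] centre y -0.1215
[ 0.4405 -0.1549  0.072 ] centre y -0.1209
scene mouth [ 0.44073299 -0.11852661  0.072     ] tip [ 0.44024471 -0.11976507  0.1078    ]
(array([ 0.44128127, -0.1197963 ,  0.07409433]), [np.float64(0.0010665646532847664), np.float64(0.001066564653284718)])
t 5.0 p [ 0.4405 -0.1196  0.1803] yawx 91.11 tiltz [-1.7e-03  2.0e-04 -1.0e+00] j6 -0.529 F [-1.  -0.1 -2.8] op 0.147
```

>>> jog_arm --increments '[[0.9,[0,0,0.1],[0,0,0]],[0.9,[0,0,0.18],[0,0,0]],[0.9,[0,0,0.22],[0,0,0]],[0.9,[0,0,0.22],[0,0,0]]]'

```text
time_s: 5.4
tool_pos: [0.4396, -0.1185, 0.1242]
eef_rot: [0.7, 0.714, -0.001, -0.002]
force: [0.1, 0.5, -2.7]
opening: 0.146
```

>>> jog_arm --increments '[[0.9,[0,0,0.008],[0,0,0]],[0.9,[0,0,0.012],[0,0,0]]]'

```text
time_s: 5.6
tool_pos: [0.4401, -0.1185, 0.1218]
eef_rot: [0.7, 0.714, -0.001, -0.002]
force: [-0.4, -0.0, -1.9]
opening: 0.148
```

>>> jog_arm --increments '[[0.9,[0,0,0.006],[0,0,0]],[0.9,[0,0,0.01],[0,0,0]]]'

```text
time_s: 5.8
tool_pos: [0.4405, -0.1188, 0.1197]
eef_rot: [0.7, 0.714, -0.001, -0.001]
force: [-0.5, -0.4, -2.0]
opening: 0.149
```

>>> jog_arm --increments '[[0.9,[-0.003,0,0.008],[0,0,0]],[0.9,[-0.003,0,0.014],[0,0,0]]]'

```text
time_s: 6.0
tool_pos: [0.4407, -0.1198, 0.1164]
eef_rot: [0.7, 0.714, -0.001, -0.001]
force: [-0.1, -0.2, -0.2]
opening: 0.148
```

>>> jog_arm --increments '[[0.9,[0,0,0.008],[0,0,0]],[0.9,[0,0,0.012],[0,0,0]]]'

```text
time_s: 6.2
tool_pos: [0.441, -0.1199, 0.1152]
eef_rot: [0.7, 0.714, -0.0, -0.0]
force: [-6.2, 4.2, 23.4]
opening: 0.148
```

>>> jog_arm --increments '[[0.9,[0,0,-0.002],[0,0,0]],[0.9,[0,0,-0.002],[0,0,0.08]],[0.9,[0,0,-0.002],[0,0,0.14]],[0.9,[0,0,-0.002],[0,0,0.14]]]'

```text
time_s: 6.6
tool_pos: [0.441, -0.12, 0.1156]
eef_rot: [0.774, 0.633, -0.0, -0.0]
force: [0.4, 0.0, -2.9]
opening: 0.146
```

```bash
python3 -c "
from h import *
st();print(arm.get_state()['wrist_torque'])"
```

```text
t 6.6 p [ 0.441  -0.12    0.1156] yawx 78.52 tiltz [-8.e-04 -3.e-04 -1.e+00] j6 -0.309 F [ 0.4  0.  -2.9] op 0.146
[ 0.02742641 -0.12146073 -0.00680918]
```

>>> jog_arm --increments '[[0.9,[0,0,0.006],[0,0,0.09]],[0.9,[0,0,0.01],[0,0,0.18]],[0.9,[0,0,0.014],[0,0,0.27]],[0.9,[0,0,0.018],[0,0,0.36]],[0.9,[0,0,0.022],[0,0,0.45]],[0.9,[0,0,0.026],[0,0,0.54]],[0.9,[0,0,0.026],[0,0,0.54]]]'

```text
time_s: 7.3
tool_pos: [0.4414, -0.1202, 0.1091]
eef_rot: [0.966, 0.259, -0.0, 0.0]
force: [1.6, 0.1, -3.0]
opening: 0.144
```

```bash
python3 -c "
from h import *
st();print(arm.get_state()['wrist_torque'])"
```

```text
t 7.3 p [ 0.4414 -0.1202  0.1091] yawx 29.98 tiltz [-0.e+00 -6.e-04 -1.e+00] j6 0.538 F [ 1.6  0.1 -3. ] op 0.144
[-0.0356091  -0.18960738 -0.02384079]
```

>>> jog_arm --increments '[[0.9,[0,0,0.004],[0,0,0.09]],[0.9,[0,0,0.008],[0,0,0.18]],[0.9,[0,0,0.012],[0,0,0.27]],[0.9,[0,0,0.016],[0,0,0.36]],[0.9,[0,0,0.02],[0,0,0.45]],[0.9,[0,0,0.024],[0,0,0.54]],[0.9,[0,0,0.028],[0,0,0.63]],[0.9,[0,0,0.032],[0,0,0.7]],[0.9,[0,0,0.033],[0,0,0.7]]]'

```text
time_s: 8.2
tool_pos: [0.4417, -0.1206, 0.1012]
eef_rot: [0.959, -0.282, 0.0, 0.001]
force: [-1.3, -0.6, 2.8]
opening: 0.151
```

```bash
python3 -c "
from h import *
st();print(arm.get_state()['wrist_torque']);c=arm.capture('scene'); cv2.imwrite('pics/s5.png',c['image'])"; python3 zoom.py s5 190 150 110 5.4 s5z
```

```text
t 8.2 p [ 0.4417 -0.1206  0.1012] yawx -32.8 tiltz [ 6.0e-04 -1.3e-03 -1.0e+00] j6 1.634 F [-1.3 -0.6  2.8] op 0.151
[-0.08775087  0.21956629 -0.12062936]
```

View pics/s5z.png

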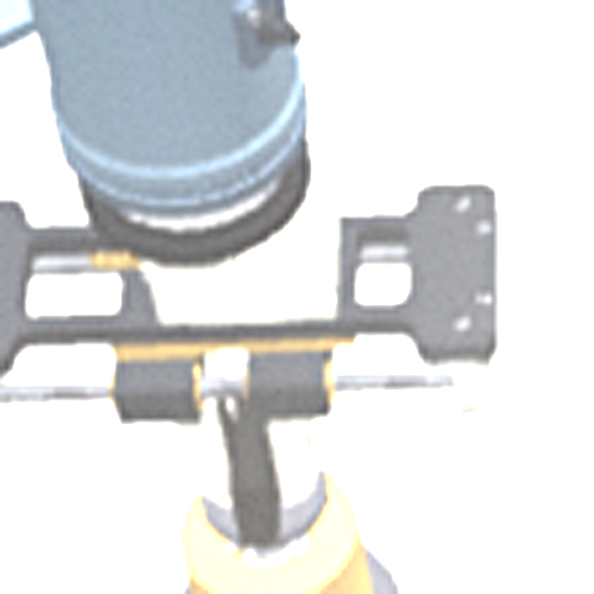

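Right-handed: it sank 14.6 mm over 124° clockwise with almost no force. Turning it back out along the same helix and lifting.

>>> jog_arm --increments '[[0.9,[0,0,-0.007],[0,0,-0.09]],[0.9,[0,0,-0.011],[0,0,-0.18]],[0.9,[0,0,-0.015],[0,0,-0.27]],[0.9,[0,0,-0.019],[0,0,-0.36]],[0.9,[0,0,-0.022],[0,0,-0.45]],[0.9,[0,0,-0.026],[0,0,-0.54]],[0.9,[0,0,-0.03],[0,0,-0.63]],[0.9,[0,0,-0.034],[0,0,-0.72]],[0.9,[0,0,-0.038],[0,0,-0.81]],[0.9,[0,0,-0.041],[0,0,-0.9]],[0.9,[0,0,-0.045],[0,0,-0.99]]]'

```text
time_s: 9.35
tool_pos: [0.4411, -0.1197, 0.112]
eef_rot: [0.878, 0.478, -0.0, -0.0]
force: [-0.7, 1.1, -1.4]
opening: 0.147
```

```bash
python3 -c "
from h import *
st();print(arm.get_state()['wrist_torque']);go([.4405,-.1198,.1170],91)"
```

```text
t 9.35 p [ 0.4411 -0.1197  0.112 ] yawx 57.12 tiltz [-6.e-04  4.e-04 -1.e+00] j6 0.064 F [-0.7  1.1 -1.4] op 0.147
[ 0.30660945  0.06727305 -0.05952083]
shift [-0.002 -0.002 -0.02 ] turn [-0.    -0.    -0.376] dist mm 5 deg 33.9
```

>>> jog_arm --increments '[[0.9,[0,0,-0.005],[0,0,-0.09]],[0.9,[0,0,-0.009],[0,0,-0.18]],[0.9,[0,0,-0.013],[0,0,-0.27]],[0.9,[0,0,-0.018],[0,0,-0.36]],[0.9,[0,0,-0.02],[0,0,-0.376]],[0.9,[0,0,-0.03],[0,0,-0.376]],[0.9,[0,0,-0.06],[0,0,-0.376]]]'

```text
time_s: 10.05
tool_pos: [0.4405, -0.1194, 0.1266]
eef_rot: [0.701, 0.713, -0.0, -0.001]
force: [-0.6, 0.7, -3.9]
opening: 0.151
```

Run:
```python
from h import *
st()
c=arm.capture("top"); cv2.imwrite("pics/t5.png",c["image"])
im=c["image"]
g=cv2.resize(im[180:300,110:200],None,fx=5,fy=5,interpolation=cv2.INTER_CUBIC); cv2.imwrite("pics/t5b.png",cv2.convertScaleAbs(g,alpha=1.8))
g=cv2.resize(im[215:335,475:565],None,fx=5,fy=5,interpolation=cv2.INTER_CUBIC); cv2.imwrite("pics/t5o.png",cv2.convertScaleAbs(g,alpha=1.8))
```

```text
t 10.05 p [ 0.4405 -0.1194  0.1266] yawx 90.91 tiltz [-0.0022  0.0014 -1.    ] j6 -0.526 F [-0.6  0.7 -3.9] op 0.151
```

View pics/t5b.png

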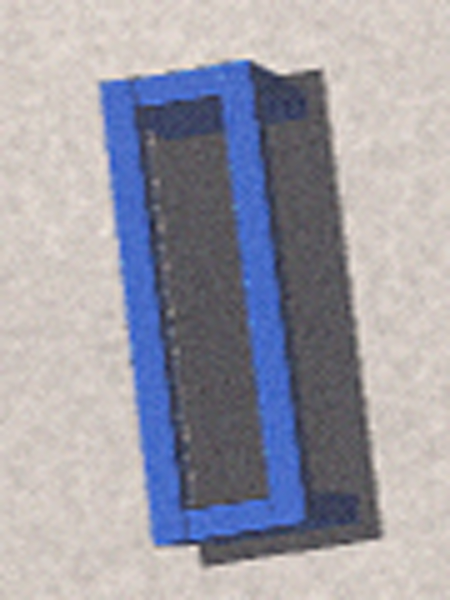

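View pics/t5o.png

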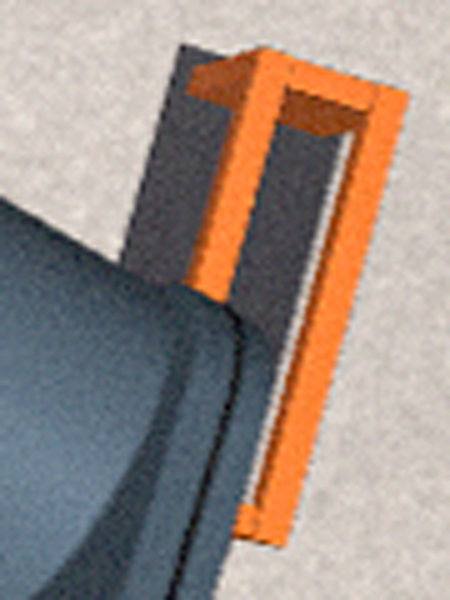

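Run:
```python
from h import *
c=arm.capture("top")
z=lambda o,u,v:(o[0]+(u+.5)/5-.5,o[1]+(v+.5)/5-.5)
C=np.array([plane(c,z((110,180),*q),.072) for q in [(101,83),(250,62),(303,522),(156,545)]])
print(C.round(4)); m=C.mean(0); d=(C[0]+C[1]-C[2]-C[3])/2; u=d/np.linalg.norm(d)
print("blue",m.round(4),np.linalg.norm(d),np.degrees(np.arctan2(d[1],d[0])),np.linalg.norm(C[0]-C[1]))
t=m+u*.052; print("target",t)
O=np.array([plane(c,z((475,215),*q),.072) for q in [(263,47),(410,93),(287,546)]])
d=O[1]-O[2]; w=O[1]-O[0]; print("orange",((O[0]+O[2])/2).round(4),np.linalg.norm(d),np.degrees(np.arctan2(d[1],d[0])),np.linalg.norm(w))
st();go([t[0],t[1],.19],100)
```

```text
[[0.6032 0.4061 0.072 ]
 [0.6131 0.3478 0.072 ]
 [0.4335 0.3157 0.072 ]
 [0.4232 0.3719 0.072 ]]
blue [0.5182 0.3604 0.072 ] 0.1828281708769979 10.436398309307656 0.05907453115011399
target [0.56936079 0.36981009 0.072     ]
orange [ 0.4723 -0.3775  0.072 ] 0.18276233681687298 -16.35864844973201 0.05920982578790156
t 10.15 p [ 0.4419 -0.1201  0.1281] yawx 90.92 tiltz [ 1.1e-03 -6.0e-04 -1.0e+00] j6 -0.526 F [ 0.4  0.2 -2.8] op 0.151
shift [ 1.951  0.542 -0.248] turn [ 0.001  0.    -0.101] dist mm 510 deg 9.1
```

>>> jog_arm --increments '[[0.9,[0,0,-0.12],[0,0,0]],[0.9,[0.05,0.01,-0.25],[0,0,0]],[0.9,[0.2,0.05,-0.25],[0,0,0]],[0.9,[0.38,0.1,-0.25],[0,0,0]],[0.9,[0.57,0.16,-0.25],[0,0,-0.05]],[0.9,[0.76,0.21,-0.25],[0,0,-0.1]],[0.9,[0.95,0.265,-0.25],[0,0,-0.1]],[0.9,[1,0.28,-0.25],[0,0,-0.1]]]'

```text
time_s: 10.95
tool_pos: [0.5083, 0.1355, 0.1907]
eef_rot: [0.642, 0.767, 0.001, 0.0]
force: [0.6, 0.1, -2.9]
opening: 0.149
```

Run:
```python
from h import *
st();go([.569,.370,.19],100.4)
```

```text
t 10.95 p [0.5083 0.1355 0.1907] yawx 100.12 tiltz [ 0.0022  0.0014 -1.    ] j6 -0.13 F [ 0.6  0.1 -2.9] op 0.149
shift [0.881 0.404 0.005] turn [ 0.002 -0.001 -0.003] dist mm 242 deg 0.3
```

>>> jog_arm --increments '[[0.9,[0.25,0.11,0],[0,0,0]],[0.9,[0.45,0.2,0],[0,0,0]],[0.9,[0.65,0.3,0],[0,0,0]],[0.9,[0.8,0.37,0],[0,0,0]],[0.9,[0.88,0.404,0.005],[0,0,0]],[0.9,[0.88,0.404,0.005],[0,0,0]],[0.9,[0.88,0.404,0.005],[0,0,0]]]'

```text
time_s: 11.65
tool_pos: [0.5687, 0.37, 0.1887]
eef_rot: [0.641, 0.767, 0.0, 0.0]
force: [0.3, -0.1, -2.8]
opening: 0.147
```

```bash
python3 look.py w6; python3 -c "
from h import *
c=arm.capture('top');cv2.imwrite('pics/t6.png',c['image'])"
```

```text
t 11.65 p [0.5687 0.37   0.1887] yawx 100.2 tiltz [ 6.e-04 -1.e-04 -1.e+00] j6 0.235 F [ 0.3 -0.1 -2.8] op 0.147
t 11.7 p [0.5688 0.369  0.1891] yawx 100.12 tiltz [ 9.e-04 -1.e-04 -1.e+00] j6 0.235 F [ 0.  -0.6 -3. ] op 0.149
```

View pics/w6.png

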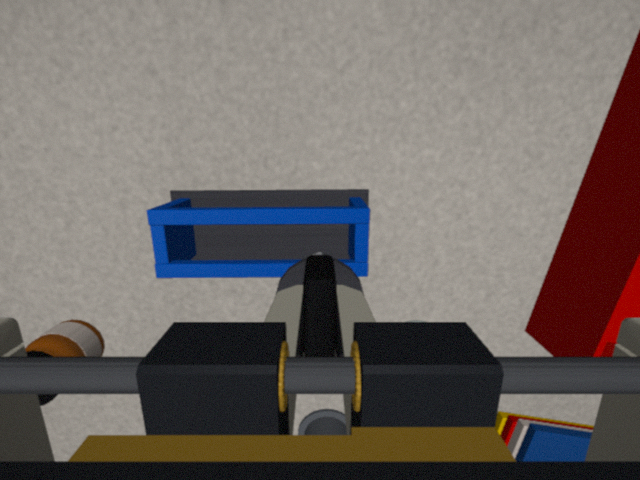

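```bash
python3 zoom.py w6 140 185 240 2.5 w6z
python3 - <<'E'
from h import *
e=np.load("pics/w6.npy",allow_pickle=True).item(); im=e["image"]
hsv=cv2.cvtColor(im,cv2.COLOR_BGR2HSV)
for u in (220,260,280):
    col=hsv[195:285,u]; b=(col[:,0]>100)&(col[:,0]<125)&(col[:,1]>120)&(col[:,2]>60)
    ed=np.flatnonzero(np.diff(b.astype(int)))+195.5
    print(u,ed,[plane(e,(u,v),.072)[:2].round(4) for v in ed])
row=hsv[240,140:380]; print([ (140+i) for i in np.flatnonzero(np.diff(((row[:,0]>100)&(row[:,0]<125)&(row[:,1]>120)).astype(int)))], plane(e,(369,235),.072).round(4),plane(e,(150,235),.072).round(4))
E
```

```text
220 [206.5 224.5 259.5 276.5] [array([0.4831, 0.3847]), array([0.4846, 0.3697]), array([0.4876, 0.3391]), array([0.4892, 0.3236])]
260 [206.5 224.5 259.5 276.5] [array([0.5153, 0.3905]), array([0.5173, 0.3756]), array([0.5213, 0.3452]), array([0.5234, 0.3298])]
280 [206.5 224.5 259.5 276.5] [array([0.5315, 0.3934]), array([0.5337, 0.3785]), array([0.5382, 0.3482]), array([0.5405, 0.3329])]
[np.int64(152), np.int64(194), np.int64(347), np.int64(367)] [0.6086 0.3828 0.072 ] [0.4277 0.3503 0.072 ]
```

View pics/w6z.png

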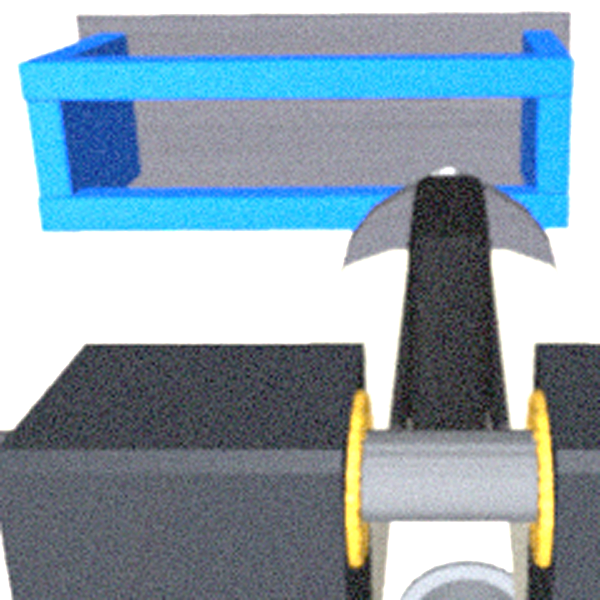

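>>> jog_arm --increments '[[0.9,[0.002,0,0.12],[0,0,0]],[0.9,[0.002,0,0.26],[0,0,0]],[0.9,[0.002,0,0.36],[0,0,0]],[0.9,[0.002,0,0.4],[0,0,0]],[0.9,[0.002,0,0.412],[0,0,0]],[0.9,[0.002,0,0.418],[0,0,0]]]'

```text
time_s: 12.35
tool_pos: [0.5699, 0.3685, 0.0864]
eef_rot: [0.643, 0.766, 0.001, 0.001]
force: [-0.1, 0.1, -2.1]
opening: 0.147
```

>>> jog_arm --increments '[[0.9,[0,0,0.006],[0,0,0]],[0.9,[0,0,0.01],[0,0,0]]]'

```text
time_s: 12.55
tool_pos: [0.5711, 0.3687, 0.0856]
eef_rot: [0.643, 0.766, 0.003, 0.002]
force: [-0.7, 0.0, -2.4]
opening: 0.146
```

>>> jog_arm --increments '[[0.9,[0,0.004,0.01],[0,0,0]],[0.9,[0,0.004,0.014],[0,0,0]],[0.9,[0,0.004,0.014],[0,0,0]]]'

```text
time_s: 12.85
tool_pos: [0.5724, 0.3691, 0.0824]
eef_rot: [0.643, 0.766, 0.003, 0.002]
force: [-0.1, 0.5, -1.6]
opening: 0.146
```

>>> jog_arm --increments '[[0.9,[0.002,-0.01,0],[0,0,0]],[0.9,[0.002,-0.018,0],[0,0,0]],[0.9,[0.002,-0.018,0.003],[0,0,0]],[0.9,[0.002,-0.018,0.006],[0,0,0]]]'

```text
time_s: 13.25
tool_pos: [0.5675, 0.3689, 0.0822]
eef_rot: [0.643, 0.766, 0.003, 0.002]
force: [-5.4, -0.8, 11.1]
opening: 0.144
```

```bash
python3 look.py w7; python3 zoom.py w7 140 140 240 2.5 w7z
```

```text
t 13.25 p [0.5675 0.3689 0.0822] yawx 100.02 tiltz [ 0.0067  0.0024 -1.    ] j6 0.238 F [-5.4 -0.8 11.1] op 0.144
t 13.3 p [0.5675 0.3689 0.0823] yawx 100.02 tiltz [ 0.0068  0.0024 -1.    ] j6 0.238 F [-3.5 -0.   7.5] op 0.15
```

View pics/w7z.png

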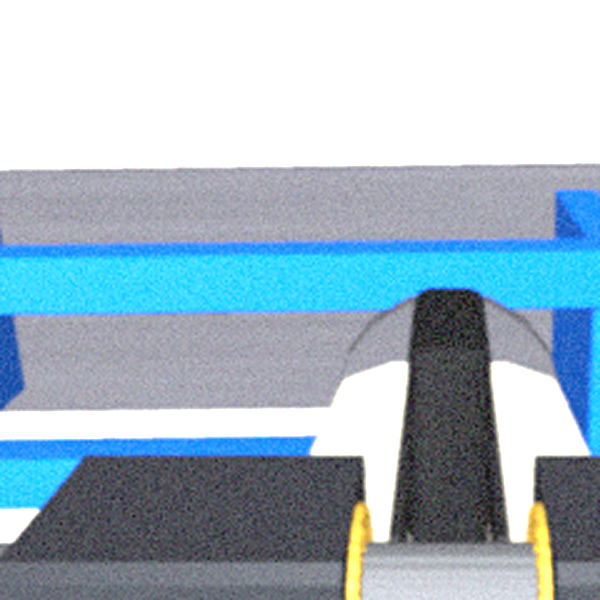

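>>> jog_arm --increments '[[0.65,[0,0,-0.002],[0,0,0]],[0.65,[0,0,-0.002],[0,0,0]],[0.65,[0,0,-0.002],[0,0,0]],[0.65,[0,0,-0.1],[0,0,0]],[0.65,[0,0,-0.25],[0,0,0]],[0.6,[0,0,-0.4],[0,0,0]]]'

```text
time_s: 13.9
tool_pos: [0.5663, 0.3684, 0.1824]
eef_rot: [0.643, 0.766, 0.002, 0.001]
force: [0.9, 0.2, 0.4]
opening: 0.386
```

```bash
python3 look.py w8
python3 - <<'E'
from h import *
go([.621,.108,.21],55)
E
```

```text
t 13.9 p [0.5663 0.3684 0.1824] yawx 100.02 tiltz [ 0.0049  0.0015 -1.    ] j6 0.237 F [0.9 0.2 0.4] op 0.386
t 13.95 p [0.5696 0.3699 0.1909] yawx 100.03 tiltz [ 0.0161  0.0066 -0.9998] j6 0.237 F [1.4 0.3 4.5] op 0.395
shift [-1.067  0.021 -0.08 ] turn [ 0.009 -0.006  0.5  ] dist mm 268 deg 45.0
```

View pics/w8.png

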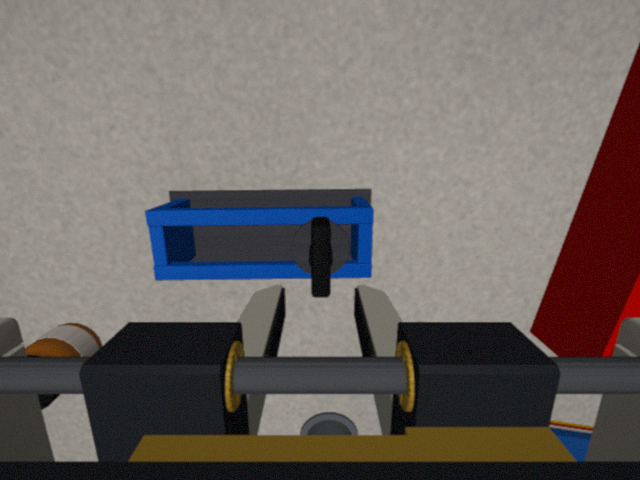

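>>> jog_arm --increments '[[0.5,[-0.15,0,-0.06],[0,0,0.08]],[0.5,[-0.35,0.01,-0.08],[0,0,0.17]],[0.5,[-0.55,0.015,-0.08],[0.009,-0.006,0.26]],[0.5,[-0.75,0.02,-0.08],[0.009,-0.006,0.35]],[0.5,[-0.9,0.02,-0.08],[0.009,-0.006,0.44]],[0.5,[-1,0.02,-0.08],[0.009,-0.006,0.5]],[0.5,[-1,0.02,-0.08],[0.009,-0.006,0.5]],[0.5,[-1,0.02,-0.08],[0.009,-0.006,0.5]]]'

```text
time_s: 14.75
tool_pos: [0.6178, 0.1241, 0.2098]
eef_rot: [0.887, 0.462, 0.0, -0.0]
force: [0.1, 0.1, -0.5]
opening: 0.499
```

```bash
python3 look.py w9; python3 zoom.py w9 240 170 160 3.7 w9z
```

```text
t 14.75 p [0.6178 0.1241 0.2098] yawx 55.02 tiltz [ 5.0e-04  1.1e-03 -1.0e+00] j6 0.631 F [ 0.1  0.1 -0.5] op 0.499
t 14.8 p [0.6176 0.125  0.2098] yawx 55.1 tiltz [ 5.0e-04  1.1e-03 -1.0e+00] j6 0.631 F [-0.4  0.5  0.2] op 0.499
```

View pics/w9.png

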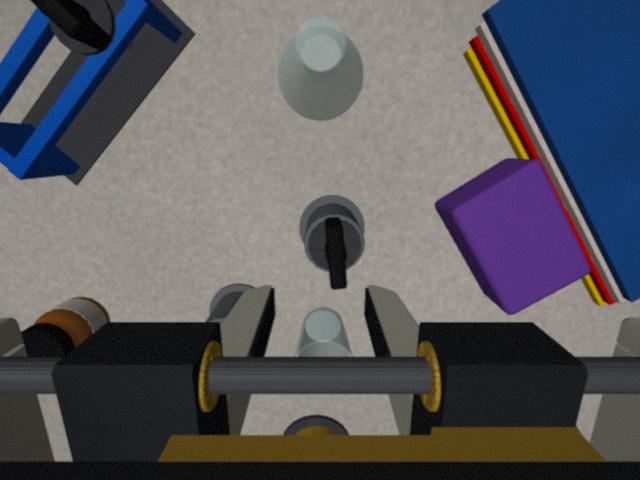

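View pics/w9z.png

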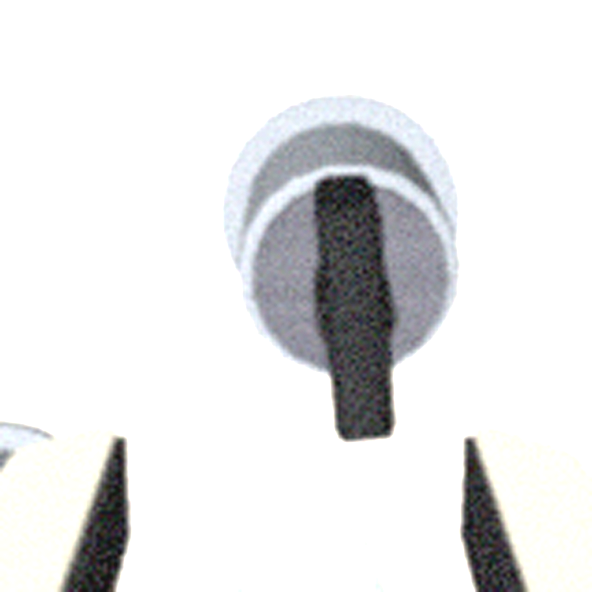

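Run:
```python
from h import *
e=np.load("pics/w9.npy",allow_pickle=True).item()
y=lambda u,v:(240+(u+.5)/3.7-.5,170+(v+.5)/3.7-.5)
A=plane(e,y(348,200),.1146);B=plane(e,y(365,420),.1146); d=A-B; yaw=np.degrees(np.arctan2(d[1],d[0])); u=d/np.linalg.norm(d)
E=plane(e,y(366,438),.1146); print("yaw",yaw,"centre from near end",(E+u*.027).round(4))
print("flange",plane(e,y(350.5,271),.076).round(4),"rim",plane(e,y(349.5,269),.071).round(4))
go([.621,.108,.13],yaw)
```

```text
yaw 60.011951508497425 centre from near end [0.6251 0.1112 0.1146]
flange [0.6257 0.1115 0.076 ] rim [0.6252 0.1109 0.071 ]
shift [-0.048  0.05   0.319] turn [-0.    -0.001 -0.055] dist mm 82 deg 4.9
```

Run:
```python
from h import *
go([.6253,.1112,.0803],59.8)
```

```text
shift [-0.028  0.057  0.518] turn [-0.    -0.001 -0.052] dist mm 131 deg 4.7
```

>>> jog_arm --increments '[[0.5,[-0.028,0.057,0.1],[0,0,-0.052]],[0.5,[-0.028,0.057,0.28],[0,0,-0.052]],[0.5,[-0.028,0.057,0.3],[0,0,-0.052]],[0.5,[-0.028,0.057,0.3],[0,0,-0.052]]]'

```text
time_s: 15.2
tool_pos: [0.624, 0.1126, 0.1337]
eef_rot: [0.867, 0.499, -0.001, -0.001]
force: [-0.1, -0.3, 0.6]
opening: 0.5
```

```bash
python3 look.py w10; python3 zoom.py w10 240 190 160 3.7 w10z;  python3 - <<'E'
from h import *
go([.6253,.1112,.0803],59.8)
E
```

```text
t 15.2 p [0.624  0.1126 0.1337] yawx 59.89 tiltz [-0.0033  0.0015 -1.    ] j6 0.527 F [-0.1 -0.3  0.6] op 0.5
t 15.25 p [0.6254 0.1125 0.1356] yawx 59.88 tiltz [ 5.0e-04  1.4e-03 -1.0e+00] j6 0.527 F [0.  0.2 1.2] op 0.499
shift [-0.005  0.002  0.221] turn [-0.    -0.001  0.001] dist mm 55 deg 0.1
```

View pics/w10z.png

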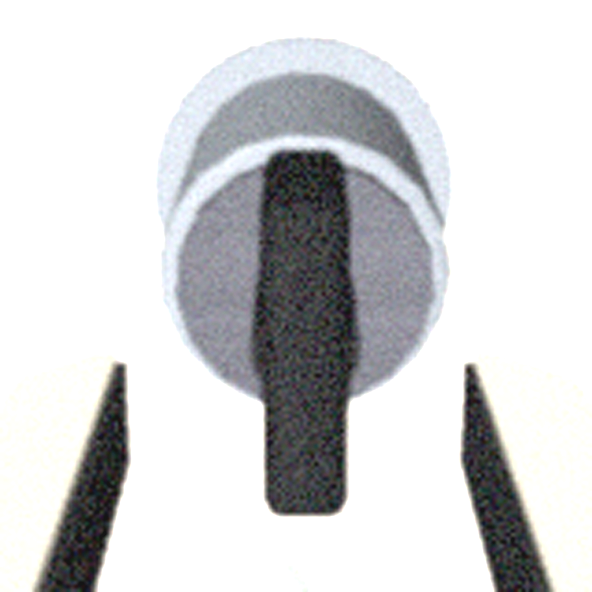

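Run:
```python
from h import *
a=np.load("pics/w9.npy",allow_pickle=True).item();b=np.load("pics/w10.npy",allow_pickle=True).item()
y=lambda u,v,v0:(240+(u+.5)/3.7-.5,v0+(v+.5)/3.7-.5)
x,r=tri([ray(a,y(366,438,170)),ray(b,y(307,515,190))]); print(x.round(4),r, "centre",(x+.027*np.array([np.cos(np.radians(59.8)),np.sin(np.radians(59.8)),0])).round(4))
```

```text
[0.612  0.0884 0.1163] [np.float64(0.00011316290113218807), np.float64(0.00011316290113226062)] centre [0.6256 0.1117 0.1163]
```

>>> jog_arm --increments '[[0.5,[-0.005,0.002,0.1],[0,0,0]],[0.5,[-0.005,0.002,0.2],[0,0,0]],[0.5,[-0.005,0.002,0.221],[0,0,0]],[0.9,[-0.005,0.002,0.221],[0,0,0]],[0.9,[-0.005,0.002,0.221],[0,0,0]],[0.9,[-0.005,0.002,0.221],[0,0,0]],[0.9,[-0.005,0.002,0.221],[0,0,0]],[0.9,[-0.005,0.002,0.221],[0,0,0]]]' --force 40

```text
time_s: 16.05
tool_pos: [0.6257, 0.1113, 0.0813]
eef_rot: [0.867, 0.499, 0.001, -0.0]
force: [-0.6, 0.3, 3.2]
opening: 0.148
```

Run:
```python
from h import *
st(); go([.4405,-.1200,.18],91)
```

```text
t 16.05 p [0.6257 0.1113 0.0813] yawx 59.88 tiltz [ 0.0018  0.0015 -1.    ] j6 0.525 F [-0.6  0.3  3.2] op 0.148
shift [-1.171 -0.176 -0.398] turn [ 0.001 -0.001 -0.346] dist mm 312 deg 31.1
```

>>> jog_arm --increments '[[0.9,[0,0,-0.15],[0,0,0]],[0.9,[0,0,-0.32],[0,0,0]],[0.9,[-0.03,0,-0.46],[0,0,0]],[0.9,[-0.15,-0.02,-0.46],[0,0,-0.09]],[0.9,[-0.33,-0.05,-0.46],[0,0,-0.18]],[0.9,[-0.52,-0.08,-0.46],[0,0,-0.27]],[0.9,[-0.71,-0.11,-0.46],[0,0,-0.34]],[0.9,[-0.9,-0.135,-0.46],[0,0,-0.346]],[0.9,[-1,-0.15,-0.44],[0,0,-0.346]]]'

```text
time_s: 16.95
tool_pos: [0.4655, -0.0885, 0.1912]
eef_rot: [0.701, 0.713, 0.001, 0.001]
force: [-0.4, -0.1, -1.3]
opening: 0.146
```

Run:
```python
from h import *
st(); go([.4405,-.1200,.18],91)
```

```text
t 16.95 p [ 0.4655 -0.0885  0.1912] yawx 90.95 tiltz [ 2.e-03  3.e-04 -1.e+00] j6 -0.442 F [-0.4 -0.1 -1.3] op 0.146
shift [-0.125 -0.102  0.045] turn [ 0.001 -0.    -0.001] dist mm 42 deg 0.1
```

Moving to hover over the nut.

>>> jog_arm --increments '[[0.9,[-0.1,-0.085,0.03],[0,0,0]],[0.9,[-0.125,-0.102,0.045],[0,0,0]],[0.9,[-0.125,-0.102,0.045],[0,0,0]],[0.9,[-0.125,-0.102,0.045],[0,0,0]]]'

```text
time_s: 17.35
tool_pos: [0.4411, -0.1198, 0.1801]
eef_rot: [0.701, 0.713, 0.001, 0.001]
force: [1.5, 0.4, -1.9]
opening: 0.149
```

Run:
```python
from h import *
st(); go([.4408,-.1200,.128],91)
c=arm.capture("scene"); im=c["image"][215:265,210:270]; g=cv2.resize(im,None,fx=12,fy=12,interpolation=cv2.INTER_CUBIC); cv2.imwrite("pics/s11.png",cv2.convertScaleAbs(g,alpha=1.3))
```

```text
t 17.35 p [ 0.4411 -0.1198  0.1801] yawx 90.92 tiltz [ 2.6e-03  7.0e-04 -1.0e+00] j6 -0.528 F [ 1.5  0.4 -1.9] op 0.149
shift [-0.001 -0.002  0.208] turn [ 0.002 -0.    -0.001] dist mm 52 deg 0.2
```

View pics/s11.png

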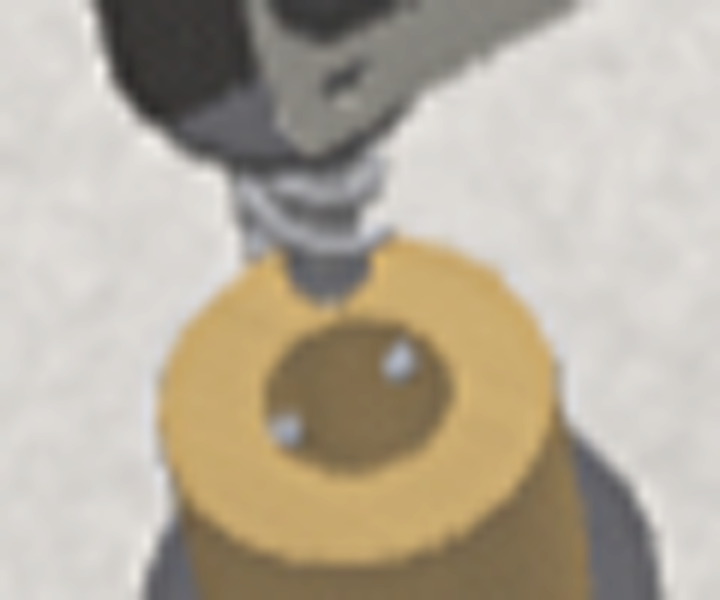

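>>> jog_arm --increments '[[0.9,[0,-0.002,0.1],[0,0,0]],[0.9,[0,-0.002,0.18],[0,0,0]],[0.9,[0,-0.002,0.215],[0,0,0]],[0.9,[0,-0.002,0.22],[0,0,0]],[0.9,[0,-0.002,0.22],[0,0,0]]]'

```text
time_s: 17.9
tool_pos: [0.4416, -0.1193, 0.1256]
eef_rot: [0.701, 0.713, 0.001, 0.001]
force: [0.7, 0.1, -2.4]
opening: 0.145
```

>>> jog_arm --increments '[[0.9,[0,0,0.008],[0,0,0]],[0.9,[0,0,0.012],[0,0,0]]]'

```text
time_s: 18.1
tool_pos: [0.4423, -0.1196, 0.1233]
eef_rot: [0.701, 0.713, 0.001, 0.002]
force: [0.0, -0.3, -1.2]
opening: 0.147
```

>>> jog_arm --increments '[[0.9,[0,0,0.008],[0,0,0]],[0.9,[0,0,0.012],[0,0,0]]]'

```text
time_s: 18.3
tool_pos: [0.4424, -0.1196, 0.1204]
eef_rot: [0.701, 0.713, 0.002, 0.002]
force: [0.3, 0.1, -1.2]
opening: 0.151
```

>>> jog_arm --increments '[[0.9,[0,0,0.006],[0,0,0]],[0.9,[0,0,0.01],[0,0,0]]]'

```text
time_s: 18.5
tool_pos: [0.4424, -0.1197, 0.1179]
eef_rot: [0.701, 0.713, 0.002, 0.002]
force: [-0.4, -0.1, 2.1]
opening: 0.147
```

>>> jog_arm --increments '[[0.9,[0,-0.005,0.002],[0,0,0]],[0.9,[0,-0.005,0.002],[0,0,0]]]'

```text
time_s: 18.7
tool_pos: [0.4415, -0.1197, 0.1177]
eef_rot: [0.701, 0.713, 0.002, 0.002]
force: [0.3, 0.9, 0.9]
opening: 0.146
```

>>> jog_arm --increments '[[0.9,[0,0,0],[0,0,0.07]],[0.9,[0,0,0],[0,0,0.12]],[0.9,[0,0,0],[0,0,0.12]]]'

```text
time_s: 19.0
tool_pos: [0.441, -0.1194, 0.1179]
eef_rot: [0.765, 0.644, 0.002, 0.002]
force: [-2.4, 2.1, 4.7]
opening: 0.151
```

```bash
python3 -c "
from h import *
st();print(arm.get_state()['wrist_torque'])"
```

```text
t 19.0 p [ 0.441  -0.1194  0.1179] yawx 80.19 tiltz [ 5.1e-03 -4.0e-04 -1.0e+00] j6 -0.341 F [-2.4  2.1  4.7] op 0.151
[0.4316409  0.51122092 0.10718658]
```

>>> jog_arm --increments '[[0.9,[0,0,0],[0,0,0.09]],[0.9,[0,0,0],[0,0,0.09]]]'

```text
time_s: 19.2
tool_pos: [0.441, -0.1198, 0.1186]
eef_rot: [0.809, 0.588, 0.002, 0.002]
force: [-2.9, -0.5, 7.9]
opening: 0.149
```

>>> jog_arm --increments '[[0.9,[0,0,0],[0,0,-0.09]],[0.9,[0,0,0.002],[0,0,-0.18]],[0.9,[0,0,0.004],[0,0,-0.27]],[0.9,[0,0,0.008],[0,0,-0.36]],[0.9,[0,0,0.012],[0,0,-0.45]],[0.9,[0,0,0.016],[0,0,-0.54]],[0.9,[0,0,0.018],[0,0,-0.54]]]'

```text
time_s: 19.9
tool_pos: [0.441, -0.1197, 0.114]
eef_rot: [0.494, 0.87, 0.001, 0.003]
force: [0.3, 1.6, 1.8]
opening: 0.154
```

```bash
python3 -c "
from h import *
st();print(arm.get_state()['wrist_torque'])"
```

```text
t 19.9 p [ 0.441  -0.1197  0.114 ] yawx 120.81 tiltz [ 0.0053 -0.0012 -1.    ] j6 -1.05 F [0.3 1.6 1.8] op 0.154
[ 0.37392442 -0.01385021 -0.00698035]
```

>>> jog_arm --increments '[[0.9,[0,0,0.001],[0,0,-0.09]],[0.9,[0,0,0.005],[0,0,-0.18]],[0.9,[0,0,0.009],[0,0,-0.27]],[0.9,[0,0,0.013],[0,0,-0.36]],[0.9,[0,0,0.017],[0,0,-0.45]],[0.9,[0,0,0.02],[0,0,-0.54]],[0.9,[0,0,0.024],[0,0,-0.63]],[0.9,[0,0,0.028],[0,0,-0.72]],[0.9,[0,0,0.032],[0,0,-0.81]],[0.9,[0,0,0.036],[0,0,-0.9]],[0.9,[0,0,0.038],[0,0,-0.95]],[0.9,[0,0,0.04],[0,0,-0.95]]]'

```text
time_s: 21.1
tool_pos: [0.4407, -0.1204, 0.1039]
eef_rot: [-0.227, 0.974, -0.002, 0.002]
force: [-1.1, -2.5, 2.9]
opening: 0.148
```

```bash
python3 -c "
from h import *
st();print(arm.get_state()['wrist_torque'])"
```

```text
t 21.1 p [ 0.4407 -0.1204  0.1039] yawx -153.76 tiltz [ 0.0045 -0.0023 -1.    ] j6 -2.541 F [-1.1 -2.5  2.9] op 0.148
[-0.40296498  0.41267247  0.01879567]
```

Left-handed: it was forced up when turned clockwise and sank 13.8 mm in 115° anticlockwise. Turning back out.

>>> jog_arm --increments '[[0.9,[0,0,-0.008],[0,0,0.09]],[0.9,[0,0,-0.012],[0,0,0.18]],[0.9,[0,0,-0.016],[0,0,0.27]],[0.9,[0,0,-0.02],[0,0,0.36]],[0.9,[0,0,-0.023],[0,0,0.45]],[0.9,[0,0,-0.027],[0,0,0.54]],[0.9,[0,0,-0.031],[0,0,0.63]],[0.9,[0,0,-0.035],[0,0,0.72]],[0.9,[0,0,-0.039],[0,0,0.81]],[0.9,[0,0,-0.042],[0,0,0.9]],[0.9,[0,0,-0.046],[0,0,0.99]]]'

```text
time_s: 22.2
tool_pos: [0.4406, -0.1201, 0.1152]
eef_rot: [0.526, 0.851, 0.0, 0.002]
force: [-0.2, -0.4, -1.9]
opening: 0.152
```

```bash
python3 -c "
from h import *
st();go([.4408,-.1198,.1192],91)"
```

```text
t 22.2 p [ 0.4406 -0.1201  0.1152] yawx 116.54 tiltz [ 0.0043 -0.0017 -1.    ] j6 -0.975 F [-0.2 -0.4 -1.9] op 0.152
shift [ 0.001  0.001 -0.016] turn [0.002 0.002 0.284] dist mm 4 deg 25.5
```

>>> jog_arm --increments '[[0.9,[0,0,-0.004],[0,0,0.09]],[0.9,[0,0,-0.008],[0,0,0.18]],[0.9,[0,0,-0.012],[0,0,0.27]],[0.9,[0,0,-0.016],[0.002,0.002,0.284]],[0.9,[0,0,-0.022],[0.002,0.002,0.284]],[0.9,[0,0,-0.04],[0.002,0.002,0.284]],[0.9,[0,0,-0.12],[0.002,0.002,0.284]],[0.9,[0,0,-0.29],[0.002,0.002,0.284]]]'

```text
time_s: 23.0
tool_pos: [0.4381, -0.1188, 0.1859]
eef_rot: [0.701, 0.714, -0.001, -0.004]
force: [0.1, -0.1, -1.5]
opening: 0.15
```

```bash
python3 -c "
from h import *
st();go([.520,-.3916,.192],73.6)"
```

```text
t 23.0 p [ 0.4381 -0.1188  0.1859] yawx 91.04 tiltz [-0.0059  0.0041 -1.    ] j6 -0.531 F [ 0.1 -0.1 -1.5] op 0.15
shift [-1.097  0.308 -0.031] turn [-0.004 -0.002  0.194] dist mm 285 deg 17.5
```

>>> jog_arm --increments '[[0.9,[-0.15,0.04,-0.03],[-0.004,-0.002,0.06]],[0.9,[-0.33,0.09,-0.03],[-0.004,-0.002,0.12]],[0.9,[-0.52,0.14,-0.03],[-0.004,-0.002,0.18]],[0.9,[-0.71,0.2,-0.03],[-0.004,-0.002,0.194]],[0.9,[-0.88,0.25,-0.03],[-0.004,-0.002,0.194]],[0.9,[-0.98,0.29,-0.03],[-0.004,-0.002,0.194]],[0.9,[-1,0.308,-0.03],[-0.004,-0.002,0.194]],[0.9,[-1,0.308,-0.03],[-0.004,-0.002,0.194]]]'

```text
time_s: 23.8
tool_pos: [0.5197, -0.3677, 0.1912]
eef_rot: [0.801, 0.599, 0.0, -0.001]
force: [-0.4, 1.4, -1.2]
opening: 0.152
```

```bash
python3 look.py w12
python3 - <<'E'
from h import *
e=np.load("pics/w12.npy",allow_pickle=True).item(); hsv=cv2.cvtColor(e["image"],cv2.COLOR_BGR2HSV)
for u in (180,220,260,280):
    col=hsv[100:320,u]; b=(col[:,0]>4)&(col[:,0]<18)&(col[:,1]>150)&(col[:,2]>90)
    ed=np.flatnonzero(np.diff(b.astype(int)))+100.5
    print(u,ed,[plane(e,(u,v),.072)[:2].round(4) for v in ed])
E
```

```text
t 23.8 p [ 0.5197 -0.3677  0.1912] yawx 73.57 tiltz [-7.0e-04  1.3e-03 -1.0e+00] j6 -0.504 F [-0.4  1.4 -1.2] op 0.152
t 23.85 p [ 0.5194 -0.3666  0.1914] yawx 73.61 tiltz [-0.001   0.0017 -1.    ] j6 -0.504 F [-0.2  0.6 -2.8] op 0.149
180 [224.5 249.5 261.5 298.5] [array([ 0.4113, -0.3211]), array([ 0.4028, -0.3414]), array([ 0.3986, -0.3514]), array([ 0.3851, -0.3837])]
220 [230.5 248.5 281.5 298.5] [array([ 0.4417, -0.3354]), array([ 0.436 , -0.3502]), array([ 0.4252, -0.3786]), array([ 0.4194, -0.3938])]
260 [231.5 248.5 282.5 298.5] [array([ 0.4738, -0.3458]), array([ 0.4689, -0.3599]), array([ 0.4587, -0.3894]), array([ 0.4537, -0.4039])]
280 [231.5 248.5] [array([ 0.49  , -0.3505]), array([ 0.4853, -0.3647])]
```

View pics/w12.png

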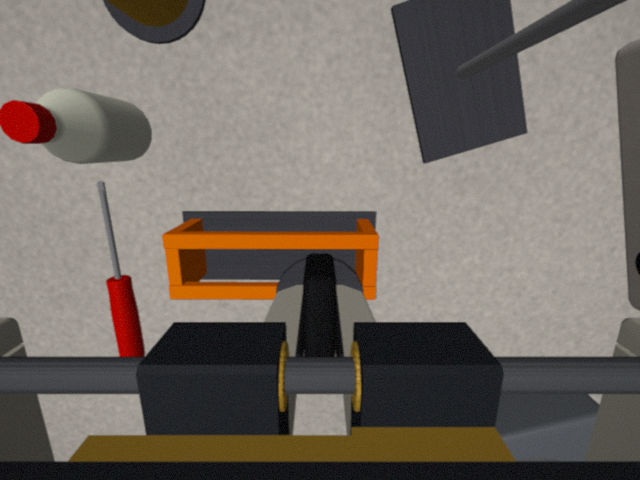

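```bash
python3 -c "
from h import *
st();go([.519,-.3917,.0845],73.2)"
```

```text
t 23.85 p [ 0.5194 -0.3666  0.1914] yawx 73.61 tiltz [-0.001   0.0017 -1.    ] j6 -0.504 F [-0.2  0.6 -2.8] op 0.149
shift [-0.097  0.027  0.428] turn [-0.001 -0.001  0.005] dist mm 110 deg 0.4
```

>>> jog_arm --increments '[[0.9,[-0.097,0.027,0],[-0.001,-0.001,0.005]],[0.9,[-0.097,0.027,0.08],[-0.001,-0.001,0.005]],[0.9,[-0.097,0.027,0.2],[-0.001,-0.001,0.005]],[0.9,[-0.097,0.027,0.32],[-0.001,-0.001,0.005]],[0.9,[-0.097,0.027,0.39],[-0.001,-0.001,0.005]],[0.9,[-0.097,0.027,0.41],[-0.001,-0.001,0.005]],[0.9,[-0.097,0.027,0.415],[-0.001,-0.001,0.005]]]'

```text
time_s: 24.55
tool_pos: [0.5188, -0.3902, 0.0878]
eef_rot: [0.803, 0.597, -0.0, -0.0]
force: [-0.3, 0.3, -1.9]
opening: 0.152
```

```bash
python3 -c "
from h import *
st();go([.519,-.3917,.0833],73.2)"
```

```text
t 24.55 p [ 0.5188 -0.3902  0.0878] yawx 73.25 tiltz [-5.e-04  5.e-04 -1.e+00] j6 -0.524 F [-0.3  0.3 -1.9] op 0.152
shift [-0.006  0.002  0.018] turn [-0.    -0.     0.001] dist mm 5 deg 0.1
```

>>> jog_arm --increments '[[0.9,[-0.005,0.001,0.01],[0,0,0]],[0.9,[-0.005,0.001,0.016],[0,0,0]],[0.9,[-0.005,0.001,0.02],[0,0,0]],[0.9,[-0.005,0.001,0.021],[0,0,0]]]'

```text
time_s: 24.95
tool_pos: [0.519, -0.3917, 0.0833]
eef_rot: [0.803, 0.597, 0.0, 0.0]
force: [-1.0, 1.0, 1.8]
opening: 0.148
```

Contact came at 0.0833 m as predicted. Releasing, then raising.

>>> jog_arm --increments '[[0.65,[0,0,0],[0,0,0]],[0.65,[0,0,0],[0,0,0]],[0.65,[0,0,0],[0,0,0]],[0.65,[0,0,-0.1],[0,0,0]],[0.65,[0,0,-0.25],[0,0,0]],[0.6,[0,0,-0.44],[0,0,0]],[0.6,[0.1,0,-0.48],[0,0,0]]]'

```text
time_s: 25.65
tool_pos: [0.5275, -0.3721, 0.2096]
eef_rot: [0.803, 0.595, 0.0, 0.006]
force: [0.8, 0.1, 0.4]
opening: 0.395
```

```bash
python3 look.py w13
python3 - <<'E'
from h import *
go([.642,-.085,.21],118)
E
```

```text
t 25.65 p [ 0.5275 -0.3721  0.2096] yawx 73.07 tiltz [ 0.0073 -0.0088 -0.9999] j6 -0.491 F [0.8 0.1 0.4] op 0.395
t 25.7 p [ 0.529  -0.3663  0.2093] yawx 73.25 tiltz [ 0.0078 -0.0045 -1.    ] j6 -0.488 F [0.4 2.8 0.9] op 0.403
shift [ 1.208  0.108 -0.004] turn [ 0.005  0.003 -0.497] dist mm 303 deg 44.8
```

View pics/w13.png

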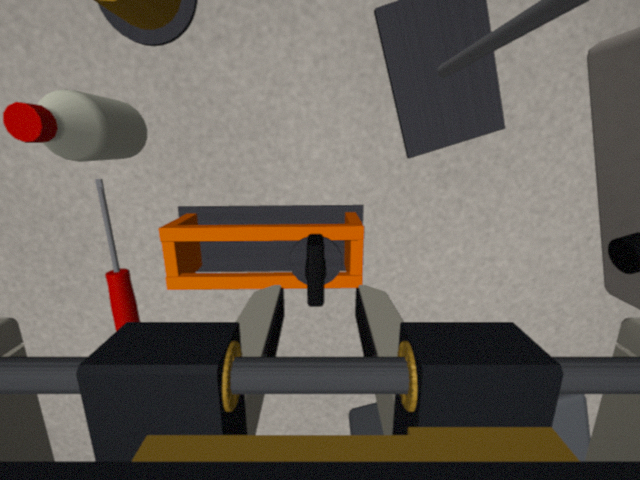

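Run:
```python
from h import *
go([.46,-.22,.21],95); go([.52,-.12,.21],118)
```

```text
shift [ 0.481 -0.433 -0.008] turn [ 0.005  0.002 -0.242] dist mm 162 deg 21.8
shift [ 0.933 -0.318 -0.008] turn [ 0.005  0.003 -0.497] dist mm 246 deg 44.8
```

>>> jog_arm --increments '[[0.5,[0.1,-0.12,0],[0,0,0]],[0.5,[0.22,-0.26,0],[0,0,-0.04]],[0.5,[0.36,-0.37,0],[0.005,0.003,-0.1]],[0.5,[0.5,-0.43,0],[0.005,0.003,-0.19]],[0.5,[0.65,-0.42,0],[0.005,0.003,-0.28]],[0.5,[0.8,-0.37,0],[0.005,0.003,-0.37]],[0.5,[0.93,-0.318,0],[0.005,0.003,-0.46]],[0.5,[0.97,-0.25,0],[0.005,0.003,-0.497]]]'

```text
time_s: 26.5
tool_pos: [0.5394, -0.1128, 0.208]
eef_rot: [0.512, 0.859, 0.0, -0.001]
force: [-0.1, -1.4, 0.2]
opening: 0.495
```

Run:
```python
from h import *
st();go([.641,-.09,.21],118)
```

```text
t 26.5 p [ 0.5394 -0.1128  0.208 ] yawx 118.43 tiltz [-8.e-04  6.e-04 -1.e+00] j6 -0.905 F [-0.1 -1.4  0.2] op 0.495
shift [-0.113  0.401 -0.008] turn [-0.    -0.001  0.005] dist mm 104 deg 0.4
```

>>> jog_arm --increments '[[0.5,[-0.05,0.15,-0.008],[0,0,0]],[0.5,[-0.09,0.3,-0.008],[0,0,0]],[0.5,[-0.113,0.4,-0.008],[0,0,0]],[0.5,[-0.113,0.4,-0.008],[0,0,0]],[0.5,[-0.113,0.4,-0.008],[0,0,0]]]'

```text
time_s: 27.0
tool_pos: [0.6403, -0.0899, 0.2087]
eef_rot: [0.511, 0.859, -0.0, -0.002]
force: [0.2, -0.3, 0.2]
opening: 0.501
```

```bash
python3 look.py w14; python3 zoom.py w14 240 170 160 3.7 w14z
```

```text
t 27.0 p [ 0.6403 -0.0899  0.2087] yawx 118.47 tiltz [-0.0031  0.001  -1.    ] j6 -0.809 F [ 0.2 -0.3  0.2] op 0.501
t 27.05 p [ 0.6398 -0.0901  0.2091] yawx 118.44 tiltz [-2.8e-03  9.0e-04 -1.0e+00] j6 -0.809 F [ 0.2 -0.4  0.2] op 0.504
```

View pics/w14.png

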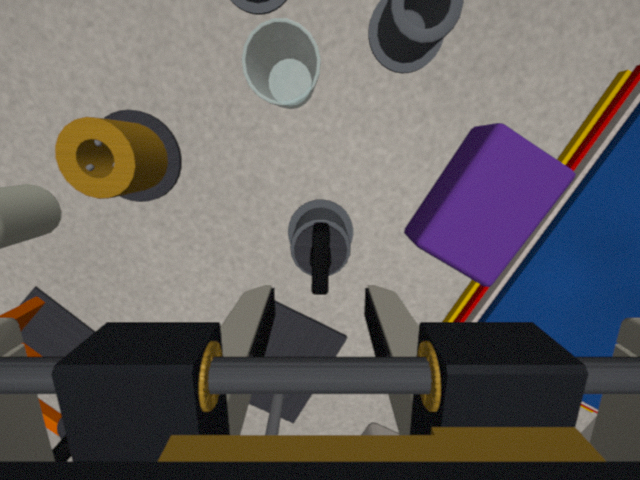

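View pics/w14z.png

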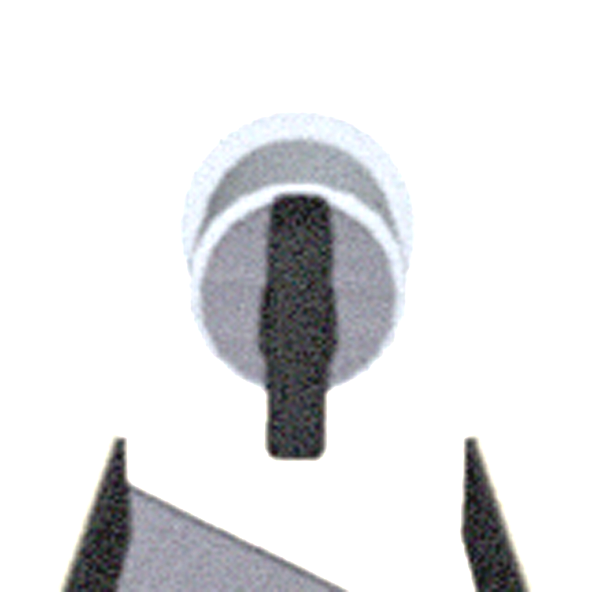

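Run:
```python
from h import *
e=np.load("pics/w14.npy",allow_pickle=True).item()
y=lambda u,v:(240+(u+.5)/3.7-.5,170+(v+.5)/3.7-.5)
A=plane(e,y(303,210),.1146);B=plane(e,y(296,430),.1146); d=A-B; yaw=np.degrees(np.arctan2(d[1],d[0])); u=d/np.linalg.norm(d)
E=plane(e,y(297,457),.1146); print("yaw",yaw,"centre from near end",(E+u*.027).round(4))
print("flange",plane(e,y(299,291),.076).round(4))
go([.641,-.09,.0803],yaw)
```

```text
yaw 116.8105975391964 centre from near end [ 0.6455 -0.0983  0.1146]
flange [ 0.6453 -0.0986  0.076 ]
shift [-0.003  0.005  0.515] turn [-0.001 -0.001  0.018] dist mm 129 deg 1.6
```

Run:
```python
from h import *
go([.6454,-.0985,.0803],116.8)
```

```text
shift [-0.041  0.005  0.515] turn [-0.001 -0.001  0.018] dist mm 129 deg 1.6
```

>>> jog_arm --increments '[[0.5,[-0.041,0.005,0.1],[-0.001,-0.001,0.018]],[0.5,[-0.041,0.005,0.28],[-0.001,-0.001,0.018]],[0.5,[-0.041,0.005,0.3],[-0.001,-0.001,0.018]],[0.5,[-0.041,0.005,0.3],[-0.001,-0.001,0.018]]]'

```text
time_s: 27.45
tool_pos: [0.6438, -0.0985, 0.1333]
eef_rot: [0.524, 0.852, -0.001, -0.002]
force: [-0.6, -0.3, 1.1]
opening: 0.5
```

```bash
python3 look.py w15; python3 zoom.py w15 240 190 160 3.7 w15z;  python3 - <<'E'
from h import *
go([.6454,-.0985,.0803],116.8)
E
```

```text
t 27.45 p [ 0.6438 -0.0985  0.1333] yawx 116.78 tiltz [-0.0043  0.0014 -1.    ] j6 -0.79 F [-0.6 -0.3  1.1] op 0.5
t 27.5 p [ 0.6453 -0.0988  0.1352] yawx 116.79 tiltz [-6.e-04  2.e-04 -1.e+00] j6 -0.79 F [0.3 0.1 0.7] op 0.499
shift [0.001 0.001 0.219] turn [-0. -0. -0.] dist mm 55 deg 0.0
```

View pics/w15z.png

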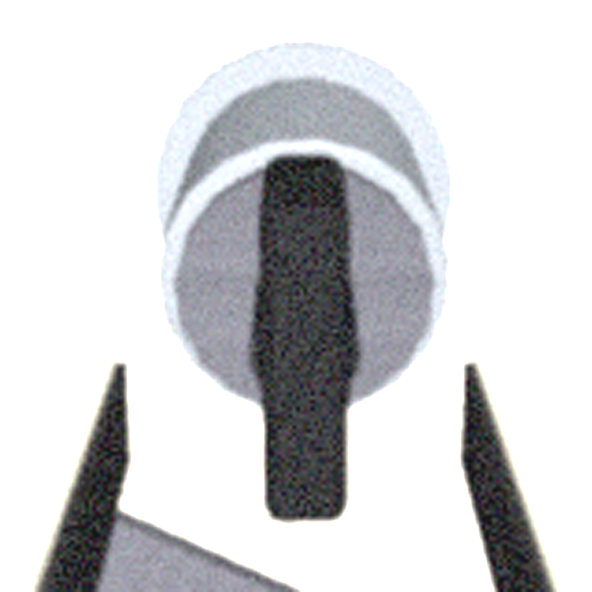

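The wing is centred between the jaws, as it was for the other two. Descending to grip.

Run:
```python
from h import *
a=np.load("pics/w14.npy",allow_pickle=True).item();b=np.load("pics/w15.npy",allow_pickle=True).item()
y=lambda u,v,v0:(240+(u+.5)/3.7-.5,v0+(v+.5)/3.7-.5)
x,r=tri([ray(a,y(297,457,170)),ray(b,y(307,518,190))]); t=np.radians(116.8); print(x.round(4),np.round(r,4), "centre",(x+.027*np.array([np.cos(t),np.sin(t),0])).round(4))
```

```text
[ 0.6572 -0.1217  0.1165] [0.0001 0.0001] centre [ 0.645  -0.0976  0.1165]
```

>>> jog_arm --increments '[[0.5,[0.001,0.001,0.1],[0,0,0]],[0.5,[0.001,0.001,0.2],[0,0,0]],[0.5,[0.001,0.001,0.22],[0,0,0]],[0.9,[0.001,0.001,0.22],[0,0,0]],[0.9,[0.001,0.001,0.22],[0,0,0]],[0.9,[0.001,0.001,0.22],[0,0,0]],[0.9,[0.001,0.001,0.22],[0,0,0]],[0.9,[0.001,0.001,0.22],[0,0,0]]]' --force 40

```text
time_s: 28.3
tool_pos: [0.6458, -0.0986, 0.0812]
eef_rot: [0.524, 0.852, 0.0, 0.0]
force: [-1.1, 1.0, 2.0]
opening: 0.147
```

Run:
```python
from h import *
st(); go([.4408,-.1198,.18],91)
```

```text
t 28.3 p [ 0.6458 -0.0986  0.0812] yawx 116.8 tiltz [ 8.e-04 -4.e-04 -1.e+00] j6 -0.79 F [-1.1  1.   2. ] op 0.147
shift [ 0.294 -0.77  -0.396] turn [0.    0.    0.287] dist mm 229 deg 25.8
```

>>> jog_arm --increments '[[0.9,[0,0,-0.15],[0,0,0]],[0.9,[0,0,-0.32],[0,0,0]],[0.9,[0,-0.03,-0.4],[0,0,0.03]],[0.9,[0.06,-0.16,-0.4],[0,0,0.1]],[0.9,[0.13,-0.34,-0.4],[0,0,0.18]],[0.9,[0.2,-0.52,-0.4],[0,0,0.26]],[0.9,[0.26,-0.68,-0.4],[0,0,0.287]],[0.9,[0.29,-0.76,-0.4],[0,0,0.287]],[0.9,[0.294,-0.77,-0.397],[0,0,0.287]],[0.9,[0.294,-0.77,-0.397],[0,0,0.287]],[0.9,[0.294,-0.77,-0.397],[0,0,0.287]]]'

```text
time_s: 29.4
tool_pos: [0.442, -0.12, 0.1805]
eef_rot: [0.701, 0.713, 0.0, 0.001]
force: [0.3, -0.1, -1.5]
opening: 0.144
```

Run:
```python
from h import *
st(); go([.4408,-.1198,.1255],91)
c=arm.capture("scene"); im=c["image"][215:265,210:270]; g=cv2.resize(im,None,fx=12,fy=12,interpolation=cv2.INTER_CUBIC); cv2.imwrite("pics/s16.png",cv2.convertScaleAbs(g,alpha=1.3))
```

```text
t 29.4 p [ 0.442  -0.12    0.1805] yawx 90.97 tiltz [ 2.e-03 -7.e-04 -1.e+00] j6 -0.527 F [ 0.3 -0.1 -1.5] op 0.144
shift [ 0.001 -0.005  0.22 ] turn [ 0.001  0.    -0.   ] dist mm 55 deg 0.1
```

View pics/s16.png

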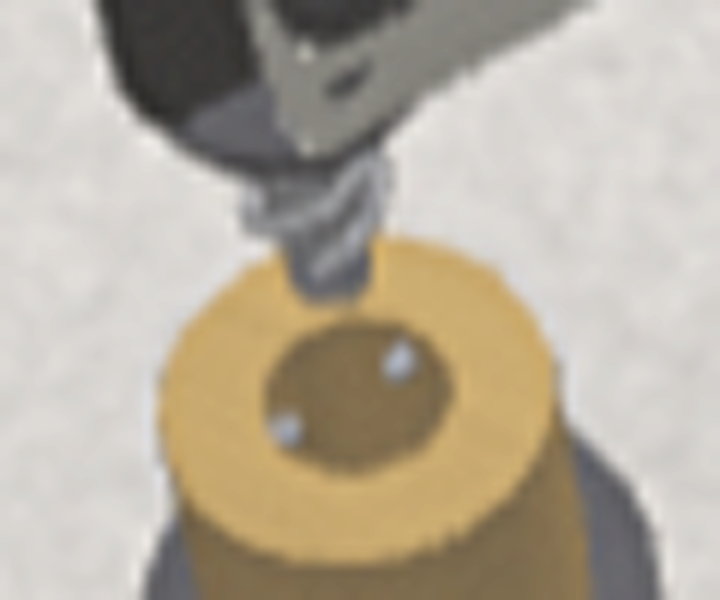

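>>> jog_arm --increments '[[0.9,[0,-0.005,0.1],[0,0,0]],[0.9,[0,-0.005,0.18],[0,0,0]],[0.9,[0,-0.006,0.22],[0,0,0]],[0.9,[0,-0.006,0.23],[0,0,0]],[0.9,[0,-0.006,0.23],[0,0,0]]]'

```text
time_s: 29.95
tool_pos: [0.4411, -0.12, 0.1228]
eef_rot: [0.701, 0.713, 0.0, 0.001]
force: [0.0, -0.3, -2.0]
opening: 0.145
```

>>> jog_arm --increments '[[0.9,[0,-0.002,0.008],[0,0,0]],[0.9,[0,-0.002,0.014],[0,0,0]]]'

```text
time_s: 30.15
tool_pos: [0.4413, -0.1204, 0.1199]
eef_rot: [0.701, 0.713, 0.001, 0.001]
force: [0.2, 1.2, -1.9]
opening: 0.151
```

>>> jog_arm --increments '[[0.9,[0,-0.002,0.006],[0,0,0]],[0.9,[0,-0.002,0.01],[0,0,0]]]'

```text
time_s: 30.35
tool_pos: [0.441, -0.1205, 0.1177]
eef_rot: [0.701, 0.713, 0.001, 0.002]
force: [-0.8, -0.9, -1.0]
opening: 0.154
```

>>> jog_arm --increments '[[0.9,[0.001,0,0.006],[0,0,0]],[0.9,[0.001,0,0.01],[0,0,0]]]'

```text
time_s: 30.55
tool_pos: [0.4413, -0.1203, 0.1164]
eef_rot: [0.701, 0.713, 0.001, 0.002]
force: [-3.6, 3.5, 14.2]
opening: 0.145
```

>>> jog_arm --increments '[[0.9,[0,0,0],[0,0,0.07]],[0.9,[0,0,0],[0,0,0.13]],[0.9,[0,0,0],[0,0,0.13]]]'

```text
time_s: 30.85
tool_pos: [0.4414, -0.1202, 0.1164]
eef_rot: [0.77, 0.638, 0.001, 0.002]
force: [0.4, -0.2, -0.3]
opening: 0.147
```

>>> jog_arm --increments '[[0.9,[0,0,0.005],[0,0,0.09]],[0.9,[0,0,0.009],[0,0,0.18]],[0.9,[0,0,0.013],[0,0,0.27]],[0.9,[0,0,0.017],[0,0,0.36]],[0.9,[0,0,0.021],[0,0,0.45]],[0.9,[0,0,0.025],[0,0,0.54]],[0.9,[0,0,0.025],[0,0,0.54]]]'

```text
time_s: 31.55
tool_pos: [0.4413, -0.1202, 0.11]
eef_rot: [0.964, 0.265, 0.002, 0.001]
force: [-0.2, 0.4, -1.4]
opening: 0.147
```

```bash
python3 -c "
from h import *
st()"
```

```text
t 31.55 p [ 0.4413 -0.1202  0.11  ] yawx 30.72 tiltz [ 0.0045 -0.0016 -1.    ] j6 0.523 F [-0.2  0.4 -1.4] op 0.147
```

>>> jog_arm --increments '[[0.9,[0,0,0.004],[0,0,0.09]],[0.9,[0,0,0.008],[0,0,0.18]],[0.9,[0,0,0.012],[0,0,0.27]],[0.9,[0,0,0.016],[0,0,0.36]],[0.9,[0,0,0.02],[0,0,0.45]],[0.9,[0,0,0.024],[0,0,0.54]],[0.9,[0,0,0.028],[0,0,0.63]],[0.9,[0,0,0.031],[0,0,0.7]],[0.9,[0,0,0.032],[0,0,0.7]]]'

```text
time_s: 32.45
tool_pos: [0.4413, -0.1204, 0.1024]
eef_rot: [0.961, -0.276, 0.003, 0.0]
force: [-1.8, -0.3, 3.8]
opening: 0.15
```

```bash
python3 -c "
from h import *
st()"
```

```text
t 32.45 p [ 0.4413 -0.1204  0.1024] yawx -32.05 tiltz [ 0.0048 -0.0022 -1.    ] j6 1.618 F [-1.8 -0.3  3.8] op 0.15
```

Right-handed again: it sank 14 mm over 123° clockwise. Turning it back out.

>>> jog_arm --increments '[[0.9,[0,0,-0.007],[0,0,-0.09]],[0.9,[0,0,-0.011],[0,0,-0.18]],[0.9,[0,0,-0.015],[0,0,-0.27]],[0.9,[0,0,-0.019],[0,0,-0.36]],[0.9,[0,0,-0.022],[0,0,-0.45]],[0.9,[0,0,-0.026],[0,0,-0.54]],[0.9,[0,0,-0.03],[0,0,-0.63]],[0.9,[0,0,-0.034],[0,0,-0.72]],[0.9,[0,0,-0.038],[0,0,-0.81]],[0.9,[0,0,-0.041],[0,0,-0.9]],[0.9,[0,0,-0.045],[0,0,-0.99]]]'

```text
time_s: 33.55
tool_pos: [0.441, -0.1201, 0.1134]
eef_rot: [0.875, 0.483, 0.001, 0.002]
force: [-0.8, 0.2, -1.2]
opening: 0.149
```

```bash
python3 -c "
from h import *
st();go([.4408,-.1200,.1180],91)"
```

```text
t 33.55 p [ 0.441  -0.1201  0.1134] yawx 57.81 tiltz [ 0.0041 -0.0016 -1.    ] j6 0.05 F [-0.8  0.2 -1.2] op 0.149
shift [ 0.    -0.001 -0.018] turn [ 0.003  0.    -0.369] dist mm 5 deg 33.2
```

>>> jog_arm --increments '[[0.9,[0,0,-0.005],[0,0,-0.09]],[0.9,[0,0,-0.009],[0,0,-0.18]],[0.9,[0,0,-0.013],[0.001,0,-0.27]],[0.9,[0,0,-0.017],[0.002,0,-0.36]],[0.9,[0,0,-0.018],[0.003,0,-0.369]],[0.9,[0,0,-0.03],[0.003,0,-0.369]],[0.9,[0,0,-0.06],[0.003,0,-0.369]],[0.9,[0,0,-0.15],[0.003,0,-0.369]],[0.9,[0,0,-0.31],[0.003,0,-0.369]]]'

```text
time_s: 34.45
tool_pos: [0.439, -0.1191, 0.19]
eef_rot: [0.701, 0.713, -0.001, -0.003]
force: [1.6, 0.0, -1.3]
opening: 0.148
```

```bash
python3 -c "
from h import *
st();go([.470,.3515,.19],100.4)"
```

```text
t 34.45 p [ 0.439  -0.1191  0.19  ] yawx 90.98 tiltz [-0.0053  0.0024 -1.    ] j6 -0.528 F [ 1.6  0.  -1.3] op 0.148
shift [1.88  0.156 0.004] turn [-0.003 -0.002 -0.105] dist mm 472 deg 9.4
```

>>> jog_arm --increments '[[0.9,[0.15,0.01,0],[-0.003,-0.002,0]],[0.9,[0.33,0.03,0],[-0.003,-0.002,-0.05]],[0.9,[0.52,0.045,0],[-0.003,-0.002,-0.1]],[0.9,[0.71,0.06,0],[-0.003,-0.002,-0.105]],[0.9,[0.9,0.075,0],[-0.003,-0.002,-0.105]],[0.9,[1,0.083,0],[-0.003,-0.002,-0.105]]]'

```text
time_s: 35.05
tool_pos: [0.4552, 0.1345, 0.1913]
eef_rot: [0.639, 0.769, 0.001, 0.0]
force: [-0.2, -0.1, -1.7]
opening: 0.146
```

```bash
python3 -c "
from h import *
st();go([.470,.3515,.19],100.4)"
```

```text
t 35.05 p [0.4552 0.1345 0.1913] yawx 100.53 tiltz [ 8.e-04  9.e-04 -1.e+00] j6 -0.133 F [-0.2 -0.1 -1.7] op 0.146
shift [0.843 0.217 0.006] turn [ 0.001 -0.     0.001] dist mm 217 deg 0.1
```

>>> jog_arm --increments '[[0.9,[0.25,0.06,0],[0,0,0]],[0.9,[0.44,0.115,0],[0,0,0]],[0.9,[0.62,0.16,0],[0,0,0]],[0.9,[0.77,0.2,0.006],[0,0,0]],[0.9,[0.84,0.217,0.006],[0,0,0]],[0.9,[0.843,0.217,0.006],[0,0,0]],[0.9,[0.843,0.217,0.006],[0,0,0]]]'

```text
time_s: 35.75
tool_pos: [0.4697, 0.3516, 0.19]
eef_rot: [0.639, 0.769, 0.0, 0.0]
force: [-0.1, 0.1, -1.4]
opening: 0.151
```

```bash
python3 look.py w17
python3 - <<'E'
from h import *
e=np.load("pics/w17.npy",allow_pickle=True).item(); hsv=cv2.cvtColor(e["image"],cv2.COLOR_BGR2HSV)
for u in (360,380,400,500):
    col=hsv[150:320,u]; b=(col[:,0]>100)&(col[:,0]<125)&(col[:,1]>120)&(col[:,2]>60)
    ed=np.flatnonzero(np.diff(b.astype(int)))+150.5
    print(u,ed,[plane(e,(u,v),.072)[:2].round(4) for v in ed])
go([.470,.3515,.0845],100.4)
E
```

```text
t 35.75 p [0.4697 0.3516 0.19  ] yawx 100.58 tiltz [ 4.e-04  1.e-04 -1.e+00] j6 0.268 F [-0.1  0.1 -1.4] op 0.151
t 35.8 p [0.4698 0.3509 0.19  ] yawx 100.52 tiltz [ 4.e-04  1.e-04 -1.e+00] j6 0.268 F [ 0.5 -0.1 -2.3] op 0.148
360 [205.5 223.5 258.5 275.5] [array([0.4968, 0.3876]), array([0.5   , 0.3728]), array([0.5066, 0.3428]), array([0.51  , 0.3276])]
380 [206.5 223.5 258.5 275.5] [array([0.5131, 0.3898]), array([0.5165, 0.3759]), array([0.5236, 0.346 ]), array([0.5272, 0.3308])]
400 [205.5 223.5 258.5 275.5] [array([0.5292, 0.3936]), array([0.5329, 0.3789]), array([0.5405, 0.3491]), array([0.5443, 0.334 ])]
500 [] []
shift [0.002 0.001 0.422] turn [ 0.    -0.     0.001] dist mm 106 deg 0.1
```

View pics/w17.png

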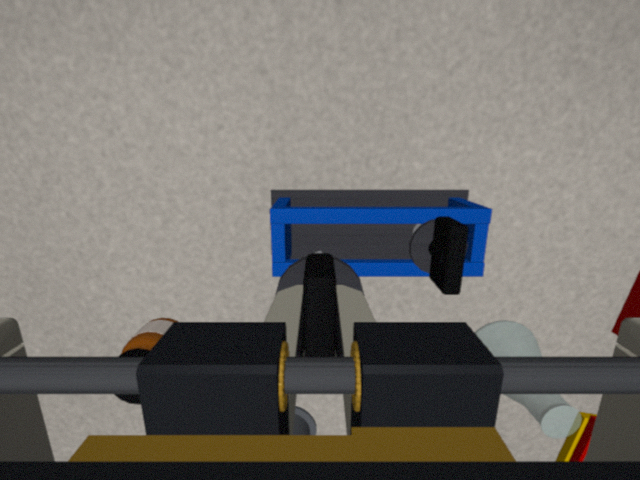

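>>> jog_arm --increments '[[0.9,[0.002,0,0.1],[0,0,0]],[0.9,[0.002,0,0.22],[0,0,0]],[0.9,[0.002,0,0.34],[0,0,0]],[0.9,[0.002,0,0.39],[0,0,0]],[0.9,[0.002,0,0.406],[0,0,0]],[0.9,[0.002,0,0.408],[0,0,0]]]'

```text
time_s: 36.4
tool_pos: [0.4704, 0.3509, 0.0886]
eef_rot: [0.64, 0.769, 0.0, 0.0]
force: [-0.2, -0.2, -1.6]
opening: 0.15
```

```bash
python3 -c "
from h import *
st();go([.470,.3515,.0830],100.4)"
```

```text
t 36.4 p [0.4704 0.3509 0.0886] yawx 100.46 tiltz [ 9.e-04  2.e-04 -1.e+00] j6 0.269 F [-0.2 -0.2 -1.6] op 0.15
shift [ 0.003 -0.001  0.022] turn [ 0.001 -0.     0.001] dist mm 6 deg 0.1
```

>>> jog_arm --increments '[[0.9,[0.003,-0.001,0.01],[0,0,0]],[0.9,[0.003,-0.001,0.018],[0,0,0]],[0.9,[0.003,-0.001,0.022],[0,0,0]],[0.9,[0.003,-0.001,0.023],[0,0,0]]]'

```text
time_s: 36.8
tool_pos: [0.4701, 0.3517, 0.0832]
eef_rot: [0.64, 0.769, 0.001, 0.0]
force: [-0.2, -0.3, -2.1]
opening: 0.149
```

>>> jog_arm --increments '[[0.9,[0,0,0.005],[0,0,0]],[0.9,[0,0,0.007],[0,0,0]]]'

```text
time_s: 37.0
tool_pos: [0.4701, 0.3518, 0.0831]
eef_rot: [0.64, 0.769, 0.001, 0.001]
force: [-4.2, -2.5, 12.5]
opening: 0.145
```

Contact force is 12.5 N, so the flange is seated. Releasing.

>>> jog_arm --increments '[[0.65,[0,0,-0.002],[0,0,0]],[0.65,[0,0,-0.002],[0,0,0]],[0.65,[0,0,-0.002],[0,0,0]],[0.65,[0,0,-0.1],[0,0,0]],[0.65,[0,0,-0.25],[0,0,0]],[0.6,[0,0,-0.42],[0,0,0]],[0.6,[-0.15,0,-0.5],[0,0,0]],[0.6,[-0.3,0,-0.5],[0,0,0]],[0.6,[-0.3,0,-0.5],[0,0,0]],[0.6,[-0.3,0,-0.5],[0,0,0]]]'

```text
time_s: 38.0
tool_pos: [0.4836, 0.2775, 0.208]
eef_rot: [0.64, 0.768, 0.001, 0.0]
force: [0.6, 0.8, -0.1]
opening: 0.4
```

```bash
python3 look.py w18
python3 - <<'E'
from h import *
for n in ("top","scene"):
    c=arm.capture(n); cv2.imwrite(f"pics/{n}9.png",c["image"])
E
```

```text
t 38.0 p [0.4836 0.2775 0.208 ] yawx 100.37 tiltz [ 1.9e-03  9.0e-04 -1.0e+00] j6 0.14 F [ 0.6  0.8 -0.1] op 0.4
t 38.05 p [0.4834 0.2782 0.2078] yawx 100.44 tiltz [ 0.0015  0.001  -1.    ] j6 0.14 F [-0.4 -0.5  0.6] op 0.395
```

View pics/w18.png

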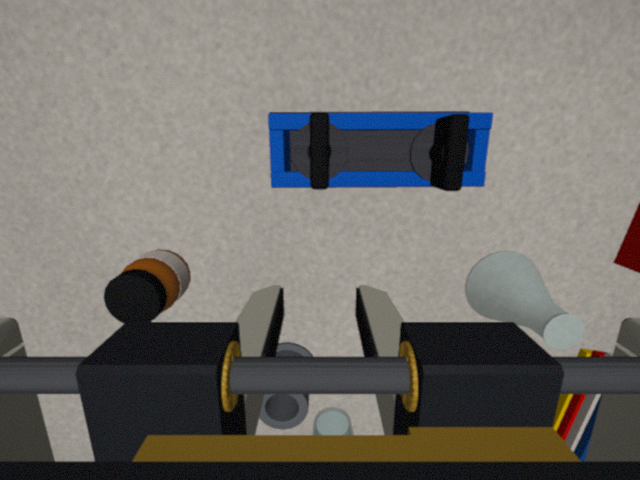

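View pics/top9.png

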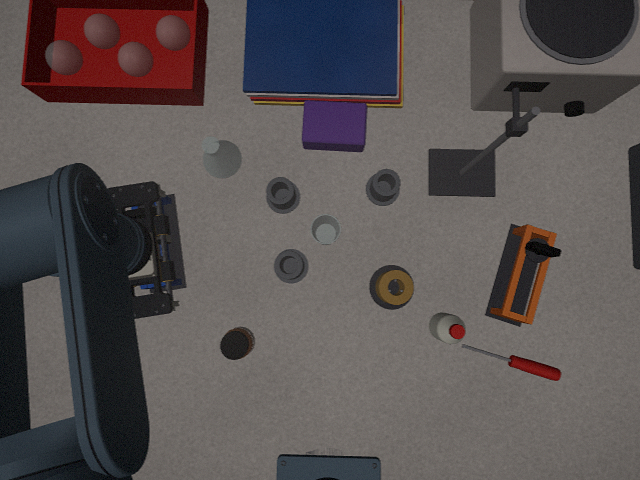

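View pics/scene9.png

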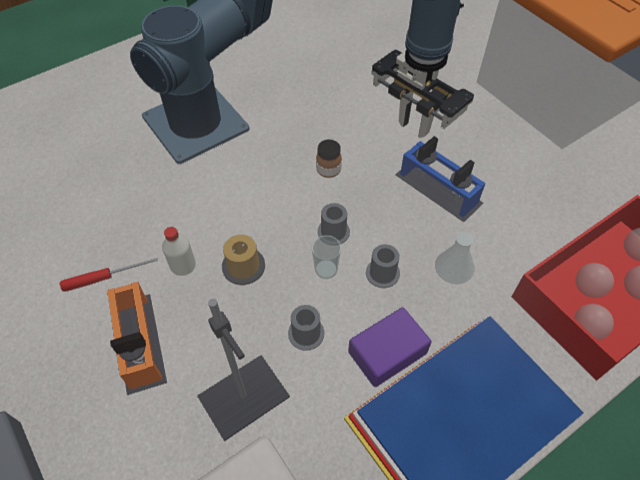

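Run:
```python
from h import *
e=np.load("pics/w18.npy",allow_pickle=True).item()
m=np.array([.5182,.3604,.072]); u=np.array([np.cos(.182),np.sin(.182),0])
for q in [(319,151),(440,153)]: p=plane(e,q,.078); print(p.round(4),"along",((p-m)@u).round(4))
L=plane(e,(269,150),.072);Q=plane(e,(489,150),.072); print("rack mid",((L+Q)/2).round(4),np.linalg.norm(L-Q))
a=cv2.imread("pics/top0.png").astype(int); b=cv2.imread("pics/top9.png").astype(int); d=np.abs(a-b).max(2)
for n,(x,y) in dict(beaker=(326,232),flask=(218,155),bottle=(453,329),jar=(236,343),box=(335,126)).items(): print(n,d[y-25:y+25,x-25:x+25].mean().round(2))
print("bg",d[400:450,500:600].mean().round(2))
arm.hand_in(); st()
```

```text
[0.4701 0.3498 0.078 ] along -0.0492
[0.5686 0.3662 0.078 ] along 0.0506
rack mid [0.5196 0.3596 0.072 ] 0.18471644005436288
beaker 9.28
flask 8.64
bottle 8.84
jar 8.39
box 7.32
bg 8.94
the job is handed in; nothing more can be done
the job is handed in; nothing more can be done
```

All three screws are sorted and hung upright, and the job was handed in at about 38 s, inside the 72 s limit. There were two right-handed screws and one left-handed one. I did them one at a time and turned each back out of the nut before hanging it.

| Screw (pot position) | Test result | Hung in | Distance from rack middle |
|---|---|---|---|
| Near, about (0.479, 0.090) | sank 14.6 mm in 124° clockwise: right-handed | blue | +51 mm |
| Far left, about (0.625, 0.111) | forced up clockwise, sank 13.8 mm in 115° anticlockwise: left-handed | orange | +49 mm (from the placing position) |
| Far right, about (0.645, −0.099) | sank 14 mm in 123° clockwise: right-handed | blue | −49 mm |

**Last checks:** All three flanges rest on their bars, and the two screws in the blue rack are about 100 mm apart. The gripper is open and clear. Comparing top views from before and after, the beaker, flask, bottle, jar and box differ by no more than image noise.

**Disagreements:**
- **Nut position:** The wrist and scene cameras differed by about 2.7 mm on where the nut stood. I used the midpoint, and every insertion went in without side contact.
- **First screw in the blue rack:** It drifted to about 55 mm from the middle while being lowered, so I moved it back before letting go.
- **Height of the second and third wings:** Two views put the wing tops at 116.5 mm, against 114 mm expected. The grip worked and the flanges seated within about 1 mm of the expected height.

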